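Fill the bottle carrier and hold it up level

TASK

Three of the six small white bottles still stand on the white board: stand them upright in the three empty bays of the plywood carrier, setting them down rather than dropping them, so that both rows are full, and let go of them. Then lift the full carrier by its wooden handle about 10 cm clear of the table, level, and finish there, still holding it steady and level in the air with all six bottles in their bays. Leave everything else where it stands.

Things in the scene. Friction and masses are not known exactly. Their poses are not given: they have to be found in the camera images.
- carrier: loose plywood carrier, 204 (its x) by 186 mm (its y), about 0.38 kg empty, 0.85 kg full. Origin: centre of underside, z up. Along y run two rows of three square bays at x = -70 and +70 mm, pitch 58 mm, 52 mm inside, floor 6 mm thick, 6 mm walls up to 28 mm. Between the rows a loose brush lies in a channel. End boards 36 mm high, each with a 40 mm wide upright in its middle, 172 mm high, bearing the handle
- handle (a point): middle of the carrier's handle: a round wooden bar 24 mm in diameter along the carrier's y, 168 mm long between the uprights, above the carrier's centre, its axis 150 mm above the underside. Axes as the carrier's. Held by its middle the full carrier hangs level. Bottles in the bays reach up to 96 mm above the underside
- bay0 (a point): bay 0 of the carrier (row on its -x side, -y end): the point where the centre of a bottle lies when it stands in that bay, 51 mm above the carrier's underside
- bay1 (a point): bay 1 of the carrier (row on its -x side, middle): the point where the centre of a bottle lies when it stands in that bay, 51 mm above the carrier's underside
- bay2 (a point): bay 2 of the carrier (row on its -x side, +y end): the point where the centre of a bottle lies when it stands in that bay, 51 mm above the carrier's underside
- bay3 (a point): bay 3 of the carrier (row on its +x side, -y end): the point where the centre of a bottle lies when it stands in that bay, 51 mm above the carrier's underside
- bay4 (a point): bay 4 of the carrier (row on its +x side, middle): the point where the centre of a bottle lies when it stands in that bay, 51 mm above the carrier's underside
- bay5 (a point): bay 5 of the carrier (row on its +x side, +y end): the point where the centre of a bottle lies when it stands in that bay, 51 mm above the carrier's underside
- bottle0_mid (a point): one of six like upright bottles, 80 g: white body 40 mm in diameter, 56 mm tall, shoulder up to 64 mm, plain grey round cap 26 mm in diameter from 64 to 90 mm (its top). This point: its centre, 45 mm above its underside; z up through the cap. At the start three stand in the carrier, three on the board; which ones, and in which bays, varies
- bottle1_mid (a point): one of six like upright bottles, 80 g: white body 40 mm in diameter, 56 mm tall, shoulder up to 64 mm, plain grey round cap 26 mm in diameter from 64 to 90 mm (its top). This point: its centre, 45 mm above its underside; z up through the cap. At the start three stand in the carrier, three on the board; which ones, and in which bays, varies
- bottle2_mid (a point): one of six like upright bottles, 80 g: white body 40 mm in diameter, 56 mm tall, shoulder up to 64 mm, plain grey round cap 26 mm in diameter from 64 to 90 mm (its top). This point: its centre, 45 mm above its underside; z up through the cap. At the start three stand in the carrier, three on the board; which ones, and in which bays, varies
- bottle3_mid (a point): one of six like upright bottles, 80 g: white body 40 mm in diameter, 56 mm tall, shoulder up to 64 mm, plain grey round cap 26 mm in diameter from 64 to 90 mm (its top). This point: its centre, 45 mm above its underside; z up through the cap. At the start three stand in the carrier, three on the board; which ones, and in which bays, varies
- bottle4_mid (a point): one of six like upright bottles, 80 g: white body 40 mm in diameter, 56 mm tall, shoulder up to 64 mm, plain grey round cap 26 mm in diameter from 64 to 90 mm (its top). This point: its centre, 45 mm above its underside; z up through the cap. At the start three stand in the carrier, three on the board; which ones, and in which bays, varies
- bottle5_mid (a point): one of six like upright bottles, 80 g: white body 40 mm in diameter, 56 mm tall, shoulder up to 64 mm, plain grey round cap 26 mm in diameter from 64 to 90 mm (its top). This point: its centre, 45 mm above its underside; z up through the cap. At the start three stand in the carrier, three on the board; which ones, and in which bays, varies
- board: fixed white panel 260 mm (x) by 240 mm (y), 6 mm thick, lying on the table; origin at the centre of its underside. It lies to one side and the carrier to the other; left and right vary. Three of the bottles stand on it among a jar, a roll of tape and a knife
- jar: bystander: small glass jar with a metal lid, 48 mm in diameter, 44 mm tall, on the board; origin at its underside
- tape: bystander: roll of tape lying flat, 68 mm in diameter, 25 mm high, on the board; origin at its underside
- knife: bystander: palette knife lying along the edge of the board, about 170 mm long, under 10 mm high; origin on its underside near its middle
- tin: bystander: closed paint tin, 90 mm in diameter, 90 mm tall, on the table beyond the board and the carrier; origin at its underside
- cup: bystander: open white mixing cup, 72 mm in diameter, 80 mm tall, on the table near the robot; origin at its underside

How it is judged:
By the outcome, as a careful person would: the job done as asked, in the order asked, and still so for the second after the job is handed in, while the arm keeps its last pose, push and grip.
It also fails if it takes over 72 s, if anything falls off the work surface, if the arm or the gripper's body presses on something with over 40 N, if the wrist force passes 120 N, or if a joint passes its speed limit or range.

ROBOT

A 6-joint arm with a two-finger parallel gripper is mounted at the origin on the work surface. World frame = base frame: x ahead of the robot, y to its left, z up, the work surface at z = 0. Lengths are in m, angles in degrees, forces in N, time in s.
With the tool pointing down it reaches from about 0.35 to 0.875 m from the base axis. Payload 4.2 kg.
Tool frame: the origin (TCP) lies midway between the tips of the shut fingers; the grasp point (between the pads) lies 19 mm behind it (hold_point_z is the z of the grasp point in the tool frame, in m); z points along the fingers, y is the direction in which the jaws open and shut (so a half turn about z gives the same grasp; the last joint's range is limited). The gripper opens to 87 mm and grips with 3 to 60 N. Pads are 19 mm wide; open, the fingers measure 117 mm over their backs; the gripper's body (75 mm by 190 mm) begins 51 mm behind the grasp point.
Start: joints at [85.233, 22.042, 0.453, 0, -68.411, -14.817], TCP at [0.209, 0.589, 0.223] pointing down, gripper open.
Joint ranges: [-179.83, 179.83], [-69.29, 118.12], [-61.27, 80.66], [-181.25, 117.63], [-171.15, -9.14], [-177.46, 177.46]. Speed limits (degrees/s): [159.86, 159.86, 180, 180, 180, 180].

INTERFACE

Orientations are given as a 3x3 rotation matrix whose columns are the frame's x, y, z axes.
In Python, from station import * gives the robot as it stands. The module is installed in compiled form; this text tells all that it offers.
- The arm moves only by the tool jog_arm, never from a script. Its argument "moves" is a list of rows, each a list of 7 numbers: the closure, from -1 (fully open) to 1 (shut), then the shift along the tool's x, y, z in m, then the turn, a rotation vector about the tool's x, y, z in rad. In form: [[gripper, x, y, z, wx, wy, wz], ...]. A call has exactly 10 rows; each row is the pose to reach, as a shift and turn from the pose commanded when the call began, along the tool's axes at that moment; what a row does not reach only later rows make up. A row lasts 1/12 s, in which the tool goes at most 41.7 mm and 7.16 degrees, less where a joint would pass 70% of its speed; a pose out of reach is approached as far as the arm can. A call with a gripper value outside its range is refused whole. The fingers move at their own pace and stop on an object; the grip force is fixed at half the most. Time passes only in rows, so rows that repeat a pose let the fingers close, or fill a call up. It gives the time, the measured TCP pose, the force and the opening at its end, in the units of the state.
- sense(): the state, without advancing time (a new reading comes with each control period).
- capture(name): name is "scene" or "side" or "wrist"; returns a dict with "frame" (384x512x3 uint8, red, green, blue), "fov_y" (degrees; the focal length in pixels is half the picture's height over the tangent of half this angle, whatever the lens; pixels are square), "cx", "cy" (the principal point, pixels), "world_from_camera" (4x4, takes a point from camera to world coordinates). Camera axes: x right, y down, z forward; pixel columns grow to the right and rows downward; lengths in m; the calibration is good to about 2 mm. A picture is of the moment at which its call begins. There is no depth.
- finish_job(): hands the job in, once; it reports no verdict.
The state is a dict: "time_s": time; "joints": joint angles; "joint_velocities": joint speeds; "effort": joint torques, N m; "tcp_pos": TCP position; "ee_rot": TCP orientation; "wrist_force": force on the tool from outside, world axes, zero at the start; "moment": the same for the moment, N m; "gripper_width": opening from 0.0 (shut) to 1.0 (fully open).
Only numpy, scipy, OpenCV 4.12 (cv2) and the standard library are available. Lean on these libraries where they do the work, as an engineer would, in place of code of your own. Each camera call takes 0.05 s, during which the arm holds its last target.

## Working session

There is one attempt and no reset: what is moved stays moved. The work goes in short steps, Python scripts to look and compute and a tool call to move; the robot and the scene stay as the last step left them, time stands still between calls to the robot, and variables do not carry over. Pictures are saved under pics/ and viewed, and the job is handed in when it is done.

Besides the shell and the picture viewer there is one more tool, called after ">>>" in YAML: its name, and indented under it one key for each argument. jog_arm: Moves the arm, as the interface text tells. Its arguments: {"type":"object","properties":{"moves":{"type":"array"}},"required":["moves"]}

```bash
mkdir -p pics
python3 - <<'E'
from station import *
import cv2,json
s=sense(); print(s)
for n in ["scene","side","wrist"]:
    c=capture(n); cv2.imwrite(f"pics/{n}0.png",c["frame"][:,:,::-1]); print(n,c["fov_y"],c["cx"],c["cy"],c["world_from_camera"].round(3).tolist() if hasattr(c["world_from_camera"],'round') else c["world_from_camera"])
E
```

```text
{'time_s': 0.0, 'joints': array([ 8.52327130e+01,  2.20923407e+01,  3.78658365e-01, -2.94085300e-02,
       -6.84094332e+01, -1.48148831e+01]), 'joint_velocities': array([-0.10374378,  0.03182614,  0.02786916,  0.06771083,  0.00911861,
       -0.03528542]), 'effort': array([-1.41984223e-03, -3.90662420e+01,  1.87404513e+01,  4.21978489e+00,
        1.09294587e-02, -1.96181131e-04]), 'tcp_pos': array([0.20926933, 0.58828418, 0.2214342 ]), 'ee_rot': array([[ 9.42098335e-01, -3.35336098e-01, -6.54189730e-04],
       [-3.35336725e-01, -9.42095995e-01, -2.10162622e-03],
       [ 8.84416130e-05,  2.19931241e-03, -9.99997578e-01]]), 'wrist_force': array([0.32842892, 0.11228846, 1.18180957]), 'moment': array([0.07509935, 0.03144609, 0.02163985]), 'gripper_width': 0.9971579340591982}
scene 51.89268471743766 254.73842222110986 191.63253263364481 [[0.655, 0.416, -0.631, 1.112], [0.755, -0.34, 0.561, -0.501], [0.019, -0.844, -0.537, 0.6], [0.0, 0.0, 0.0, 1.0]]
side 51.420928617744075 257.79255531226124 195.2162170171745 [[-0.847, -0.363, 0.388, 0.194], [-0.531, 0.549, -0.646, 0.604], [0.021, -0.753, -0.658, 0.708], [0.0, 0.0, 0.0, 1.0]]
wrist 63.06290728680268 253.96644574498848 192.00260429718819 [[-0.335, -0.905, -0.261, 0.281], [-0.942, 0.323, 0.091, 0.564], [0.002, 0.277, -0.961, 0.384], [0.0, 0.0, 0.0, 1.0]]
```

View pics/scene0.png

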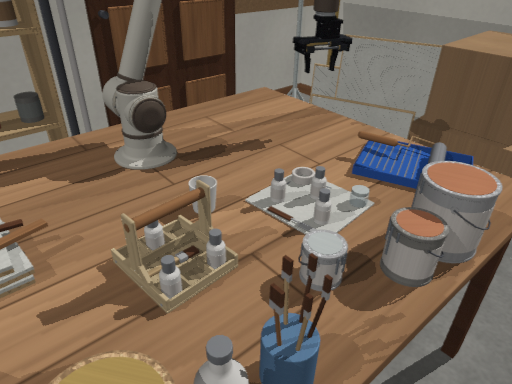

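View pics/side0.png

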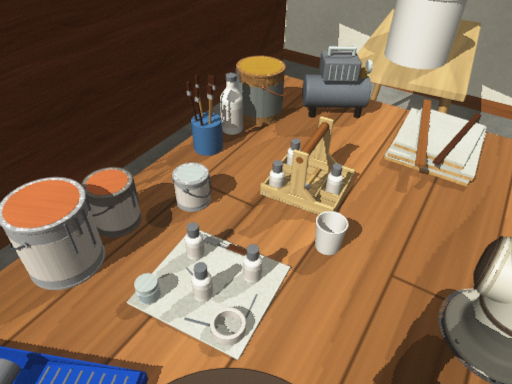

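View pics/wrist0.png

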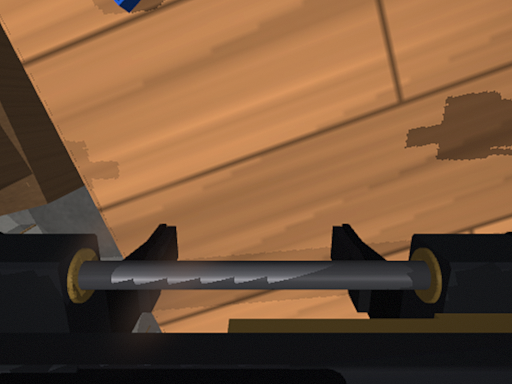

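The scene shows the carrier at about (175,250) px with three bottles, and the board at (310,200) with three more. I'll zoom in to get precise pixels.

Run:
```python
import cv2
def crop(n,x,y,w,h,k,o):
    a=cv2.imread(f"pics/{n}.png")[y:y+h,x:x+w]
    cv2.imwrite(f"pics/{o}.png",cv2.resize(a,None,fx=k,fy=k,interpolation=cv2.INTER_CUBIC))
crop("scene0",100,160,160,150,5,"sc_car")
crop("scene0",235,155,150,90,5,"sc_brd")
crop("side0",250,115,115,100,6,"sd_car")
crop("side0",125,210,170,150,4,"sd_brd")
```

```text
(no output)
```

View pics/sc_car.png

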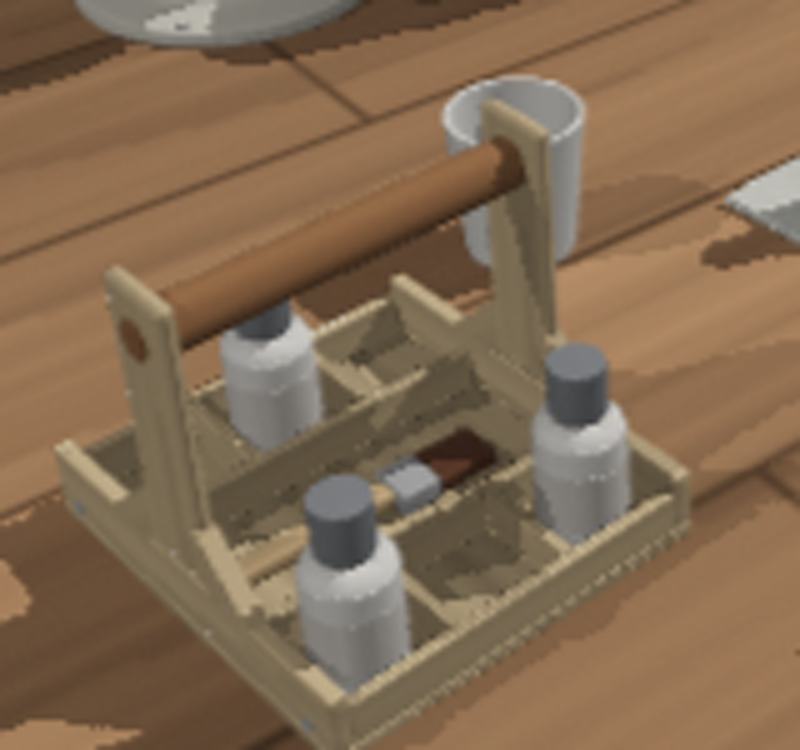

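View pics/sc_brd.png

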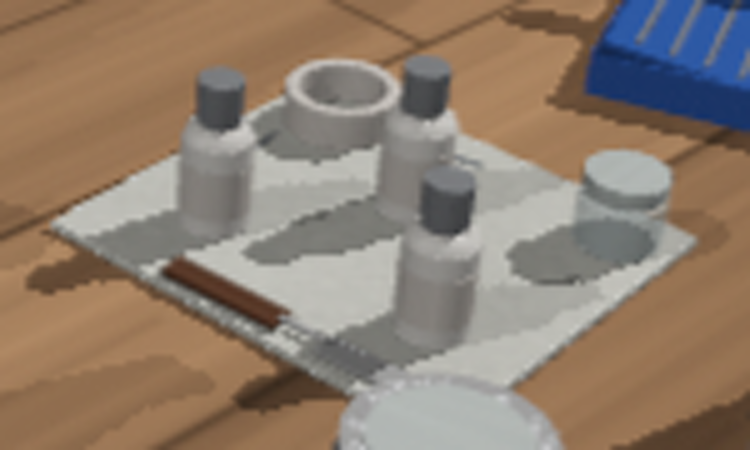

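View pics/sd_car.png

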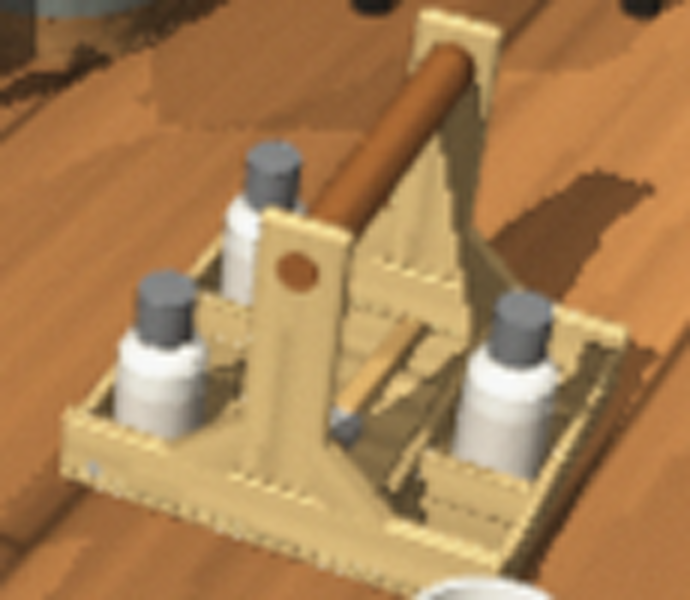

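View pics/sd_brd.png

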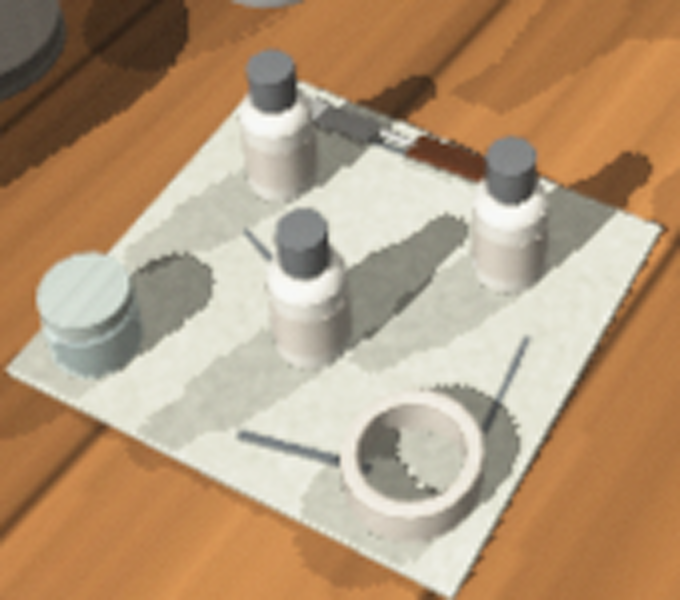

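```bash
cat > h.py <<'E'
import numpy as np, cv2
from station import *
def cam(n):
    c=capture(n); c["n"]=n; return c
def f(c): return c["frame"].shape[0]/2/np.tan(np.radians(c["fov_y"]/2))
def ray(c,u,v):
    T=np.array(c["world_from_camera"]); d=T[:3,:3]@np.array([(u-c["cx"])/f(c),(v-c["cy"])/f(c),1]); return T[:3,3],d/np.linalg.norm(d)
def plane(c,u,v,z):
    o,d=ray(c,u,v); return o+d*(z-o[2])/d[2]
def tri(cu):
    A=np.zeros((3,3));b=np.zeros(3)
    R=[ray(*x) for x in cu]
    for o,d in R:
        P=np.eye(3)-np.outer(d,d);A+=P;b+=P@o
    p=np.linalg.solve(A,b); return p,[np.linalg.norm((np.eye(3)-np.outer(d,d))@(p-o))*1000 for o,d in R]
def proj(c,p):
    T=np.linalg.inv(np.array(c["world_from_camera"])); q=T[:3,:3]@p+T[:3,3]; return q[0]/q[2]*f(c)+c["cx"],q[1]/q[2]*f(c)+c["cy"]
def caps(c,box):
    x,y,w,h=box; a=c["frame"][y:y+h,x:x+w].astype(int)
    m=((a.max(2)-a.min(2)<22)&(a.max(2)<150)&(a.max(2)>60)).astype(np.uint8)
    m=cv2.morphologyEx(m,cv2.MORPH_OPEN,np.ones((3,3)))
    n,l,s,ce=cv2.connectedComponentsWithStats(m)
    return [(ce[i][0]+x,ce[i][1]+y,s[i].tolist()) for i in range(1,n) if s[i][4]>40]
E
python3 - <<'E'
from h import *
S,D=cam("scene"),cam("side")
for c,boxes in((S,[(100,160,160,150),(235,155,150,90)]),(D,[(250,115,115,100),(125,210,170,150)])):
  for b in boxes:
    print(c["n"],b)
    for u,v,s in caps(c,b): print(round(u,1),round(v,1),s,plane(c,u,v,.083).round(3))
E
```

```text
scene (100, 160, 160, 150)
124.9 162.4 [16, 0, 21, 8, 104] [ 0.167 -0.138  0.083]
153.6 163.3 [42, 0, 29, 9, 195] [ 0.221 -0.08   0.083]
206.6 179.9 [97, 16, 18, 10, 106] [ 0.384 -0.019  0.083]
212.4 197.1 [110, 27, 6, 23, 109] [ 0.458 -0.055  0.083]
256.2 203.7 [152, 41, 8, 7, 41] [0.546 0.008 0.083]
195.2 206.2 [93, 42, 5, 10, 46] [ 0.464 -0.108  0.083]
152.1 224.9 [46, 61, 12, 8, 66] [ 0.465 -0.218  0.083]
214.4 237.0 [108, 69, 13, 17, 192] [ 0.583 -0.14   0.083]
153.9 240.4 [45, 73, 20, 17, 260] [ 0.513 -0.24   0.083]
215.6 257.9 [107, 90, 19, 18, 287] [ 0.636 -0.175  0.083]
167.6 264.2 [61, 95, 15, 20, 247] [ 0.592 -0.255  0.083]
170.4 286.9 [60, 119, 22, 19, 320] [ 0.646 -0.281  0.083]
scene (235, 155, 150, 90)
309.1 188.9 [50, 11, 45, 42, 912] [0.58  0.152 0.083]
303.3 171.9 [61, 13, 16, 9, 111] [0.512 0.204 0.083]
278.6 174.8 [39, 14, 10, 13, 111] [0.481 0.142 0.083]
271.7 197.2 [17, 29, 33, 25, 403] [0.548 0.054 0.083]
352.8 203.0 [102, 37, 30, 20, 354] [0.688 0.186 0.083]
314.5 219.4 [60, 49, 35, 29, 508] [0.674 0.067 0.083]
side (250, 115, 115, 100)
295.1 143.7 [41, 24, 9, 10, 77] [ 0.592 -0.253  0.083]
277.1 166.4 [23, 46, 9, 12, 100] [ 0.581 -0.134  0.083]
336.3 169.4 [82, 49, 10, 12, 108] [ 0.447 -0.208  0.083]
side (125, 210, 170, 150)
131.0 217.0 [0, 0, 16, 18, 212] [0.759 0.208 0.083]
192.3 230.0 [62, 13, 11, 15, 142] [0.62  0.165 0.083]
207.9 245.2 [73, 26, 25, 22, 314] [0.565 0.181 0.083]
252.4 252.3 [122, 35, 12, 16, 169] [0.478 0.147 0.083]
265.0 267.3 [131, 48, 21, 22, 246] [0.436 0.166 0.083]
200.8 270.9 [70, 53, 14, 17, 189] [0.536 0.242 0.083]
221.5 280.6 [81, 54, 36, 35, 545] [0.489 0.239 0.083]
162.6 286.7 [23, 64, 30, 29, 474] [0.573 0.31  0.083]
246.1 322.3 [111, 97, 19, 35, 261] [0.401 0.287 0.083]
220.9 324.2 [90, 103, 14, 22, 192] [0.436 0.314 0.083]
```

Run:
```python
from h import *
S,D=cam("scene"),cam("side")
for n,a,b in (("A",(278.9,174.7),(252.6,252.3)),("B",(320.2,172.6),(200.7,270.9)),("C",(324.4,195),(192.5,230.2)),
 ("c+",(214.4,237),(277.1,166.4)),("c-",(167.6,264.2),(295.1,143.7))):
  p,r=tri([(S,*a),(D,*b)]); print(n,p.round(4),np.round(r,1),plane(S,*a,.083).round(4),plane(D,*b,.083).round(4))
# handle end discs / upright tops; crops
def sc(u,v):return (100+u/5,160+v/5)
def sd(u,v):return (250+u/6,115+v/6)
# handle end points: visible ends inner at near upright, axis
print("handle sc disc (-y outer)",plane(S,*sc(133,339),.15), "inner +y end", plane(S,*sc(507,160),.15))
print("handle sd disc (+y outer)",plane(D,*sd(297,272),.15),"inner -y end",plane(D,*sd(455,62),.15))
print("upright tops sc", plane(S,*sc(107,268),.172),plane(S,*sc(487,102),.172),plane(S,*sc(548,136),.172),plane(S,*sc(178,306),.172))
print("upright tops sd", plane(D,*sd(262,212),.172),plane(D,*sd(350,235),.172),plane(D,*sd(420,12),.172),plane(D,*sd(500,35),.172))
# knife, jar, tape, cup, tin
print("jar",plane(S,235+627/5,155+175/5,.050),plane(D,125+85/4,210+290/4,.05))
print("tape",plane(S,235+343/5,155+88/5,.031),plane(D,125+412/4,210+440/4,.031))
for u,v in((53,225),(695,238)): print("board",plane(S,235+u/5,155+v/5,.006))
for u,v in((8,370),(452,595),(662,228),(305,85)): print("board",plane(D,125+u/4,210+v/4,.006))
print("cup",plane(S,203.5,183,.08),plane(D,331,219,.08))
print("tin",plane(S,324.5,243.5,.09),plane(D,191,172,.09))
```

```text
A [0.4785 0.1454 0.0807] [0.2 0.2] [0.4815 0.1426 0.083 ] [0.4773 0.1469 0.083 ]
B [0.5388 0.2404 0.0796] [0.5 0.5] [0.5429 0.2359 0.083 ] [0.5365 0.2421 0.083 ]
C [0.6205 0.1634 0.0807] [0.5 0.5] [0.6223 0.1601 0.083 ] [0.6193 0.1653 0.083 ]
c+ [ 0.5818 -0.1375  0.0808] [1.3 1.3] [ 0.5828 -0.1395  0.083 ] [ 0.5812 -0.1337  0.083 ]
c- [ 0.592  -0.2545  0.0825] [0.4 0.4] [ 0.5922 -0.2549  0.083 ] [ 0.5918 -0.2533  0.083 ]
handle sc disc (-y outer) [ 0.52682186 -0.29474228  0.15      ] inner +y end [ 0.51224878 -0.11906444  0.15      ]
handle sd disc (+y outer) [ 0.50725899 -0.10481849  0.15      ] inner -y end [ 0.52194049 -0.28531268  0.15      ]
upright tops sc [ 0.50988106 -0.29315052  0.172     ] [ 0.4986396  -0.11843726  0.172     ] [ 0.53699296 -0.11438866  0.172     ] [ 0.54769875 -0.28392038  0.172     ]
upright tops sd [ 0.52485756 -0.10465121  0.172     ] [ 0.48900462 -0.10993264  0.172     ] [ 0.53971937 -0.28017635  0.172     ] [ 0.50210273 -0.28193569  0.172     ]
jar [0.63570202 0.29503044 0.05      ] [0.62735372 0.3045833  0.05      ]
tape [0.4549243  0.27207828 0.031     ] [0.44955442 0.27560493 0.031     ]
board [0.42958511 0.07272217 0.006     ]
board [0.6604578  0.33418353 0.006     ]
board [0.65404676 0.34187444 0.006     ]
board [0.39812234 0.31810254 0.006     ]
board [0.41855048 0.08054508 0.006     ]
board [0.65186224 0.10241717 0.006     ]
cup [ 0.38735345 -0.03146498  0.08      ] [ 0.38343542 -0.03426311  0.08      ]
tin [0.74720936 0.01317272 0.09      ] [0.74545602 0.0148161  0.09      ]
```

```bash
cat > plan.py <<'E'
import json,sys,numpy as np,os
from scipy.spatial.transform import Rotation as R
# usage: plan.py goto x y z yaw  -> tool shift; plan.py did x y z wx wy wz -> update commanded
P="cmd.json"
st=json.load(open(P)) if os.path.exists(P) else {"p":[.209,.589,.223],"yaw":-19.584}
def rot(yaw): return (R.from_euler("z",yaw,degrees=True)*R.from_euler("x",180,degrees=True)).as_matrix()
M=rot(st["yaw"])
a=[float(x) for x in sys.argv[2:]]
if sys.argv[1]=="did":
    st["p"]=(np.array(st["p"])+M@np.array(a[:3])).tolist(); st["yaw"]-=np.degrees(a[3]); json.dump(st,open(P,"w"))
    print("cmd",np.round(st["p"],4),round(st["yaw"],2))
    from station import sense; s=sense(); e=s["ee_rot"]
    print("t",round(s["time_s"],2),"meas",s["tcp_pos"].round(4),"yaw",np.degrees(np.arctan2(e[1,0],e[0,0])).round(2),"zax",e[:,2].round(3),"F",s["wrist_force"].round(2),"w",round(s["gripper_width"]*87,1),"j",s["joints"].round(0))
else:
    print("shift",(M.T@(np.array(a[:3])-st["p"])).round(4),"wz",round(-np.radians(a[3]-st["yaw"]),4))
E
python3 plan.py goto .478 .145 .20 5
```

```text
shift [0.4023 0.3281 0.023 ] wz -0.4291
```

>>> jog_arm:
  moves:
    - [-1,0.01,0.008,0,0,0,-0.01]
    - [-1,0.035,0.028,0,0,0,-0.04]
    - [-1,0.065,0.053,0,0,0,-0.07]
    - [-1,0.095,0.077,0,0,0,-0.1]
    - [-1,0.125,0.102,0,0,0,-0.13]
    - [-1,0.155,0.127,0,0,0,-0.16]
    - [-1,0.185,0.151,0,0,0,-0.2]
    - [-1,0.21,0.171,0,0,0,-0.23]
    - [-1,0.23,0.188,0,0,0,-0.25]
    - [-1,0.24,0.196,0,0,0,-0.26]

```text
time_s: 1.18
tcp_pos: [0.3706, 0.3202, 0.2228]
ee_rot: [[0.997, -0.083, -0.0], [-0.083, -0.997, -0.0], [-0.0, 0.0, -1.0]]
wrist_force: [-0.4, -0.1, 0.5]
gripper_width: 1.0
```

```bash
python3 plan.py did .24 .196 0 -.26; python3 plan.py goto .478 .145 .17 5
```

```text
cmd [0.3694 0.3239 0.223 ] -4.69
t 1.18 meas [0.3706 0.3202 0.2228] yaw -4.77 zax [-0. -0. -1.] F [-0.38 -0.14  0.51] w 87.0 j [ 60.   9. -18.   0. -63.  25.]
shift [0.1228 0.1694 0.053 ] wz -0.1691
```

>>> jog_arm:
  moves:
    - [-1,0.006,0.009,0,0,0,-0.01]
    - [-1,0.025,0.034,0.01,0,0,-0.04]
    - [-1,0.045,0.062,0.02,0,0,-0.07]
    - [-0.5,0.068,0.093,0.03,0,0,-0.1]
    - [-0.5,0.09,0.124,0.04,0,0,-0.13]
    - [-0.5,0.108,0.149,0.05,0,0,-0.15]
    - [-0.5,0.119,0.164,0.053,0,0,-0.169]
    - [-0.5,0.123,0.169,0.053,0,0,-0.169]
    - [-0.5,0.123,0.169,0.053,0,0,-0.169]
    - [-0.5,0.123,0.169,0.053,0,0,-0.169]

```text
time_s: 2.02
tcp_pos: [0.4787, 0.1452, 0.1699]
ee_rot: [[0.996, 0.086, 0.001], [0.086, -0.996, 0.0], [0.001, -0.0, -1.0]]
wrist_force: [-0.9, -0.4, 0.2]
gripper_width: 0.755
```

```bash
python3 plan.py did .123 .169 0.053 -.169
python3 - <<'E'
from h import *
for n in("scene","side","wrist"):
    c=cam(n); cv2.imwrite(f"pics/{n}1.png",c["frame"][:,:,::-1])
    if n!="wrist":
        p=sense()["tcp_pos"]; print(n,proj(c,p))
a=cv2.imread("pics/scene1.png")[80:230,220:380];b=cv2.imread("pics/side1.png")[120:270,200:330]
cv2.imwrite("pics/m1.png",np.hstack([cv2.resize(a,(426,400)),cv2.resize(b,(347,400))]))
E
```

```text
cmd [0.4782 0.1454 0.17  ] 5.0
t 2.02 meas [0.4787 0.1452 0.1699] yaw 4.95 zax [ 0.001  0.    -1.   ] F [-0.92 -0.42  0.22] w 65.7 j [ 36.  13. -21.  -0. -56.  59.]
scene (np.float64(280.7616054214865), np.float64(143.8691692867931))
side (np.float64(252.9119402345187), np.float64(221.63695570642403))
```

View pics/m1.png

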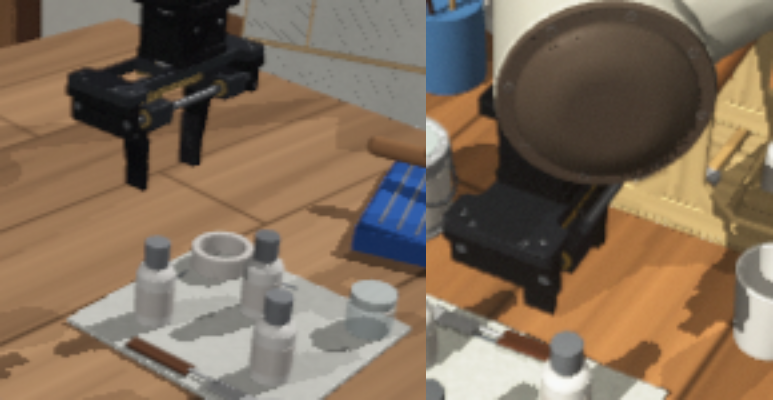

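View pics/wrist1.png

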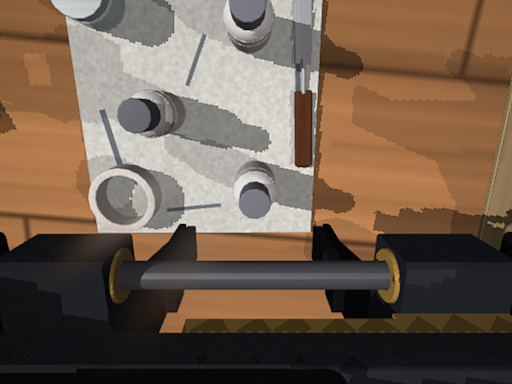

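The fingers straddle bottle A, whose cap is at wrist (255,200), while B is at (138,115) and C at (247,8). I'll check these positions with the wrist camera.

```bash
python3 - <<'E'
from h import *
c=cam("wrist")
for u,v in((255,203),(137,115),(246,10)): print(plane(c,u,v,.096).round(4))
E
python3 plan.py goto .479 .145 .072 5
```

```text
[0.4771 0.1458 0.096 ]
[0.5372 0.2383 0.096 ]
[0.6129 0.164  0.096 ]
shift [0.0008 0.0005 0.098 ] wz -0.0001
```

>>> jog_arm:
  moves:
    - [-0.5,0,0,0.008,0,0,0]
    - [-0.5,0,0,0.026,0,0,0]
    - [-0.5,0,0,0.048,0,0,0]
    - [-0.5,0,0,0.07,0,0,0]
    - [-0.5,0,0,0.088,0,0,0]
    - [-0.5,0,0,0.096,0,0,0]
    - [-0.5,0,0,0.098,0,0,0]
    - [-0.5,0,0,0.098,0,0,0]
    - [1,0,0,0.098,0,0,0]
    - [1,0,0,0.098,0,0,0]

```text
time_s: 3.05
tcp_pos: [0.4794, 0.1458, 0.0727]
ee_rot: [[0.996, 0.087, 0.002], [0.087, -0.996, 0.001], [0.002, -0.001, -1.0]]
wrist_force: [-0.7, -0.3, 0.9]
gripper_width: 0.669
```

>>> jog_arm:
  moves:
    - [1,0,0,0,0,0,0]
    - [1,0,0,0,0,0,0]
    - [1,0,0,0,0,0,0]
    - [1,0,0,-0.003,0,0,0]
    - [1,0,0,-0.01,0,0,0]
    - [1,0,0,-0.03,0,0,0]
    - [1,0,0,-0.06,0,0,0]
    - [1,0,0,-0.09,0,0,0]
    - [1,0,0,-0.12,0,0,0]
    - [1,0,0,-0.15,0,0,0]

```text
time_s: 3.88
tcp_pos: [0.4782, 0.145, 0.2236]
ee_rot: [[0.996, 0.087, 0.0], [0.087, -0.996, 0.0], [0.0, -0.0, -1.0]]
wrist_force: [0.8, 0.6, -1.9]
gripper_width: 0.285
```

```bash
python3 plan.py did 0 0 -.052 0;  python3 plan.py goto .444 -.149 .275 5
```

```text
cmd [0.4782 0.1454 0.222 ] 5.0
t 3.88 meas [0.4782 0.145  0.2236] yaw 4.99 zax [ 0.  0. -1.] F [ 0.84  0.56 -1.88] w 24.8 j [ 36.  10. -17.  -0. -64.  59.]
shift [-0.0597  0.2903 -0.053 ] wz -0.0001
```

>>> jog_arm:
  moves:
    - [1,0,0,-0.03,0,0,0]
    - [1,-0.003,0.015,-0.05,0,0,0]
    - [1,-0.009,0.045,-0.053,0,0,0]
    - [1,-0.017,0.085,-0.053,0,0,0]
    - [1,-0.025,0.125,-0.053,0,0,0]
    - [1,-0.034,0.165,-0.053,0,0,0]
    - [1,-0.042,0.205,-0.053,0,0,0]
    - [1,-0.05,0.245,-0.053,0,0,0]
    - [1,-0.056,0.275,-0.053,0,0,0]
    - [1,-0.06,0.29,-0.053,0,0,0]

```text
time_s: 4.72
tcp_pos: [0.443, -0.1517, 0.2751]
ee_rot: [[0.996, 0.084, 0.0], [0.084, -0.996, -0.0], [0.0, 0.0, -1.0]]
wrist_force: [0.7, -0.2, -0.7]
gripper_width: 0.288
```

>>> jog_arm:
  moves:
    - [1,0,0,0,0,0,0]
    - [1,0,0,0.01,0,0,0]
    - [1,0,0,0.03,0,0,0]
    - [1,0,0,0.06,0,0,0]
    - [1,0,0,0.09,0,0,0]
    - [1,0,0,0.12,0,0,0]
    - [1,0,0,0.14,0,0,0]
    - [1,0,0,0.15,0,0,0]
    - [1,0,0,0.15,0,0,0]
    - [1,0,0,0.15,0,0,0]

```text
time_s: 5.55
tcp_pos: [0.4441, -0.148, 0.1241]
ee_rot: [[0.996, 0.089, -0.001], [0.089, -0.996, -0.0], [-0.001, 0.0, -1.0]]
wrist_force: [0.2, -0.0, -0.5]
gripper_width: 0.289
```

```bash
python3 plan.py did -.06 .29 .097 0;  python3 plan.py goto .444 -.149 .073 5
python3 - <<'E'
from h import *
for n in("scene","side","wrist"):
    c=cam(n); cv2.imwrite(f"pics/{n}2.png",c["frame"][:,:,::-1])
a=cv2.imread("pics/scene2.png")[150:320,90:270];b=cv2.imread("pics/side2.png")[100:240,230:380]
cv2.imwrite("pics/m2.png",np.hstack([cv2.resize(a,(381,360)),cv2.resize(b,(386,360))]))
E
```

```text
cmd [ 0.4437 -0.1487  0.125 ] 5.0
t 5.55 meas [ 0.4441 -0.148   0.1241] yaw 5.1 zax [-0.001 -0.    -1.   ] F [ 0.17 -0.01 -0.52] w 25.1 j [  2.  13. -29.   0. -48.  94.]
shift [0.0003 0.0003 0.052 ] wz -0.0001
```

View pics/m2.png

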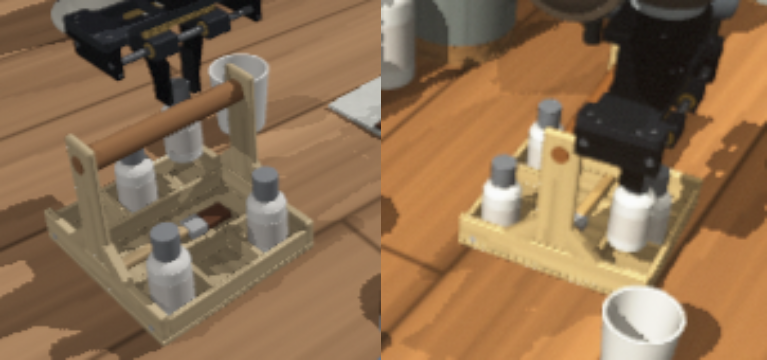

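View pics/wrist2.png

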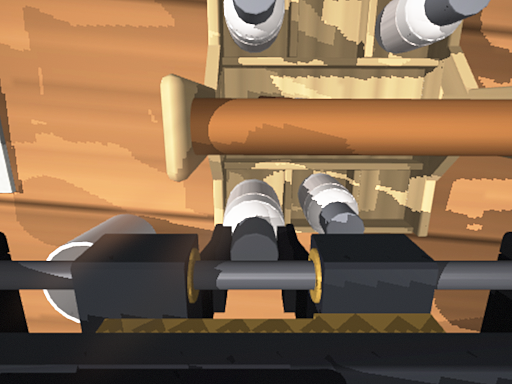

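>>> jog_arm:
  moves:
    - [1,0,0,0.005,0,0,0]
    - [1,0,0,0.015,0,0,0]
    - [1,0,0,0.025,0,0,0]
    - [1,0,0,0.035,0,0,0]
    - [1,0,0,0.043,0,0,0]
    - [1,0,0,0.048,0,0,0]
    - [1,0,0,0.05,0,0,0]
    - [1,0,0,0.051,0,0,0]
    - [1,0,0,0.052,0,0,0]
    - [1,0,0,0.052,0,0,0]

```text
time_s: 6.53
tcp_pos: [0.4496, -0.1495, 0.0798]
ee_rot: [[0.996, 0.091, 0.012], [0.091, -0.996, -0.003], [0.012, 0.004, -1.0]]
wrist_force: [-6.6, 5.3, 39.7]
gripper_width: 0.288
```

>>> jog_arm:
  moves:
    - [1,0,0,-0.004,0,0,0]
    - [1,0,0,-0.006,0,0,0]
    - [1,0,0,-0.008,0,0,0]
    - [1,0,0,-0.008,0,0,0]
    - [1,0,0,-0.008,0,0,0]
    - [1,0,0,-0.008,0,0,0]
    - [1,0,0,-0.008,0,0,0]
    - [1,0,0,-0.008,0,0,0]
    - [1,0,0,-0.008,0,0,0]
    - [1,0,0,-0.008,0,0,0]

```text
time_s: 7.37
tcp_pos: [0.444, -0.1489, 0.0803]
ee_rot: [[0.996, 0.087, -0.001], [0.087, -0.996, 0.0], [-0.001, -0.0, -1.0]]
wrist_force: [0.7, -0.3, -0.7]
gripper_width: 0.29
```

```bash
python3 plan.py did 0 0 .044 0
python3 - <<'E'
from h import *
print(sense()["moment"])
for n in("scene","side","wrist"):
    c=cam(n); cv2.imwrite(f"pics/{n}3.png",c["frame"][:,:,::-1])
a=cv2.imread("pics/scene3.png")[150:320,90:270];b=cv2.imread("pics/side3.png")[100:240,230:380]
cv2.imwrite("pics/m3a.png",cv2.resize(a,None,fx=3.5,fy=3.5,interpolation=2));cv2.imwrite("pics/m3b.png",cv2.resize(b,None,fx=4,fy=4,interpolation=2))
E
```

```text
cmd [ 0.4437 -0.1487  0.081 ] 5.0
t 7.37 meas [ 0.444  -0.1489  0.0803] yaw 4.99 zax [-0.001  0.    -1.   ] F [ 0.7  -0.29 -0.72] w 25.2 j [  1.  16. -32.  -0. -42.  94.]
[-0.0803205  -0.00071824  0.02807947]
```

View pics/m3a.png

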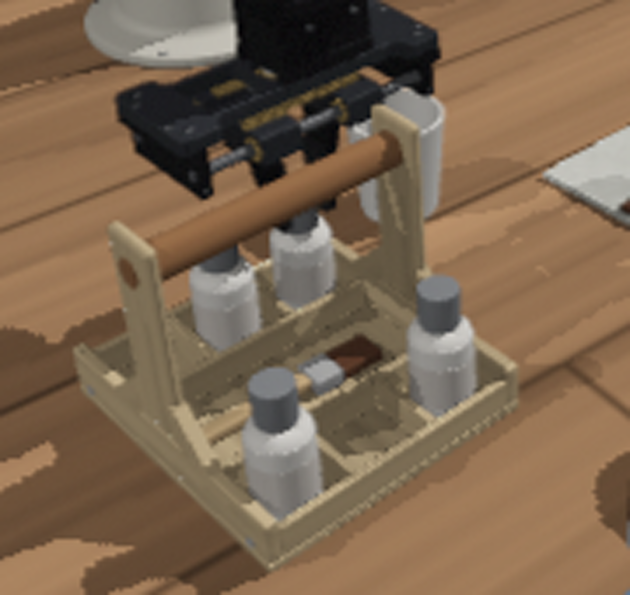

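View pics/m3b.png

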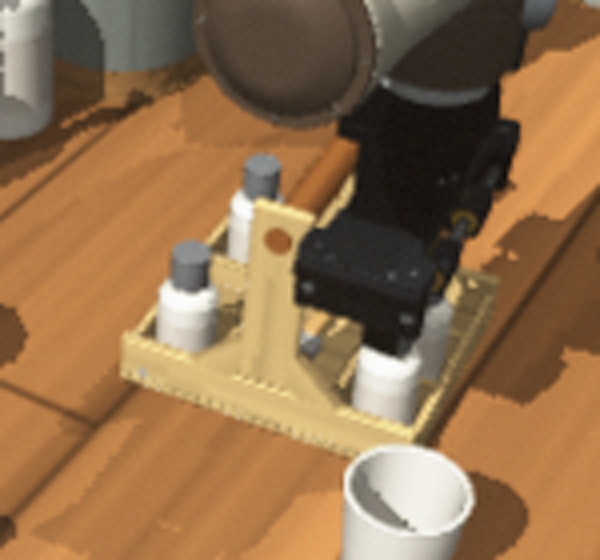

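View pics/wrist3.png

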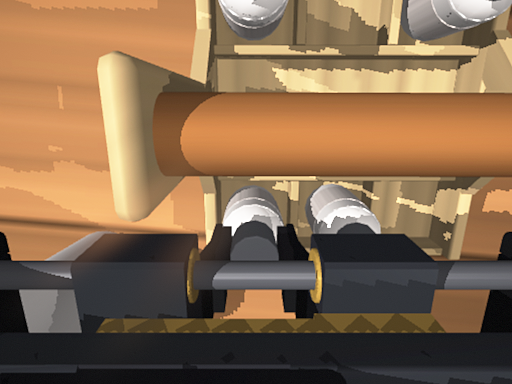

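Run:
```python
from h import *
c=cam("wrist");s=sense();p=s["tcp_pos"];M=s["ee_rot"]
for z in(-24,2,10,40,50,66.7):
  for x in (-13,0,13,20): print(z,x,np.round(proj(c,p+M@np.array([x/1e3,0,z/1e3])),1))
a=[cv2.imread(f"pics/wrist{i}.png")[160:290,190:330] for i in(2,3)]
cv2.imwrite("pics/m3c.png",cv2.resize(np.hstack(a),None,fx=2.8,fy=2.8,interpolation=2))
```

```text
-24 -13 [254.8 285.3]
-24 0 [254.8 262.1]
-24 13 [254.9 237.9]
-24 20 [254.9 224.3]
2 -13 [254.7 260.2]
2 0 [254.7 239.8]
2 13 [254.7 218.5]
2 20 [254.7 206.7]
10 -13 [254.7 253.9]
10 0 [254.7 234.1]
10 13 [254.7 213.6]
10 20 [254.7 202.3]
40 -13 [254.6 233.9]
40 0 [254.6 216.5]
40 13 [254.6 198.5]
40 20 [254.6 188.5]
50 -13 [254.6 228.3]
50 0 [254.6 211.6]
50 13 [254.6 194.3]
50 20 [254.6 184.7]
66.7 -13 [254.5 220.1]
66.7 0 [254.5 204.3]
66.7 13 [254.5 188. ]
66.7 20 [254.6 179.1]
```

View pics/m3c.png

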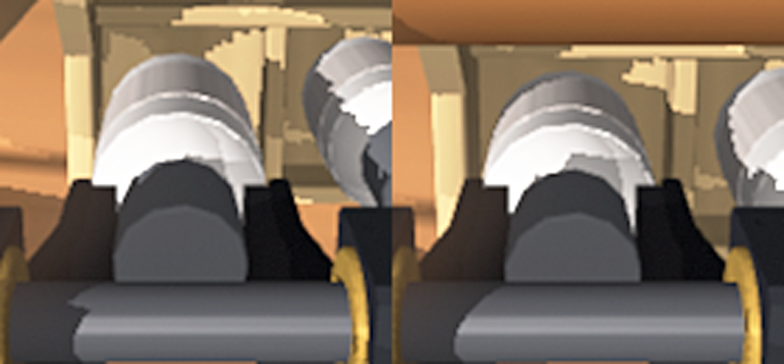

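Run:
```python
from h import *
s=sense();p=s["tcp_pos"];M=s["ee_rot"]
K={"scene":(3.5,90,150),"side":(4,230,100)}
for n in K:
  c=cam(n);k,x0,y0=K[n];im=cv2.imread("pics/m3a.png" if n=="scene" else "pics/m3b.png")
  P={}
  for z in(-70,):
   q=[]
   for x,y in((-37.5,-95),(37.5,-95),(37.5,95),(-37.5,95)):
    u,v=proj(c,p+M@np.array([x,y,z])/1e3); q.append((int((u-x0)*k),int((v-y0)*k)))
   print(n,z,q)
   cv2.polylines(im,[np.array(q)],True,(0,0,255),1)
   cv2.circle(im,q[2],4,(0,255,0),1)
  # carrier upright tops
  for d in(-1,1):
   y=np.array([-.087,.996,0]);xx=np.array([.996,.087,0]);C=np.array([.517,-.201,.172])
   q=[proj(c,C+xx*a*.02+y*b*d) for a,b in((-1,.087),(1,.087),(1,.093),(-1,.093))]
   q=[(int((u-x0)*k),int((v-y0)*k)) for u,v in q]
   cv2.polylines(im,[np.array(q)],True,(255,0,0),1)
  cv2.imwrite(f"pics/o_{n}.png",im)
```

```text
scene -70 [(369, 46), (442, 85), (188, 202), (118, 151)]
side -70 [(414, 348), (287, 307), (399, 146), (513, 177)]
```

View pics/o_scene.png

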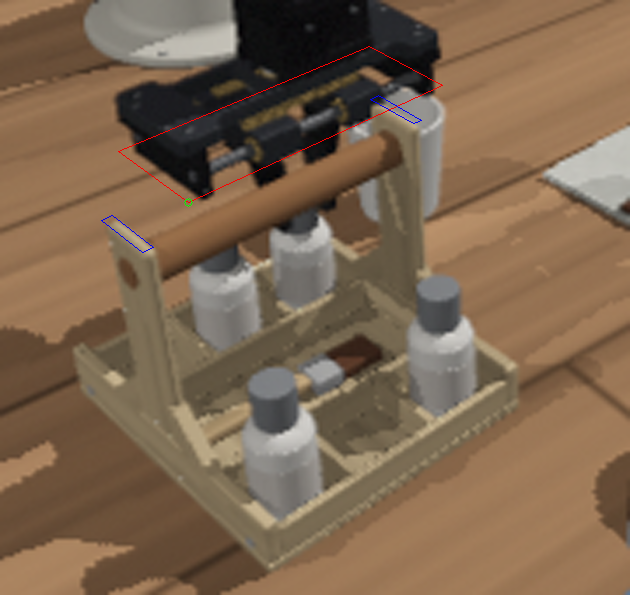

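View pics/o_side.png

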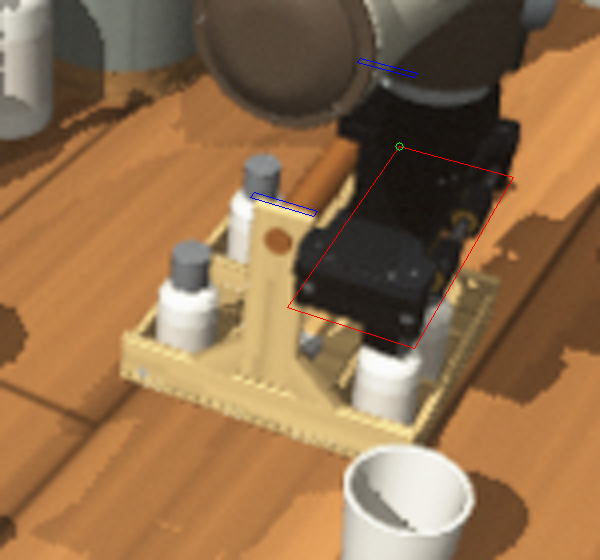

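Run:
```python
from h import *
c=cam("wrist");im=cv2.imread("pics/wrist3.png")
y=np.array([-.087,.996,0]);x=np.array([.996,.087,0]);C=np.array([.517,-.2015,0])
def box(by,z,col):
  q=[proj(c,C+x*(-.07+a*.026)+y*(by+b*.026)+np.array([0,0,z])) for a,b in((-1,-1),(1,-1),(1,1),(-1,1))]
  cv2.polylines(im,[np.int32(np.array(q)*8)],True,col,1,cv2.LINE_AA,3)
for by in(-.058,0,.058): box(by,.028,(0,0,255)); box(by,.006,(0,255,0))
cv2.imwrite("pics/o_w.png",cv2.resize(im[80:300,150:512],None,fx=2.2,fy=2.2,interpolation=2))
```

```text
(no output)
```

View pics/o_w.png

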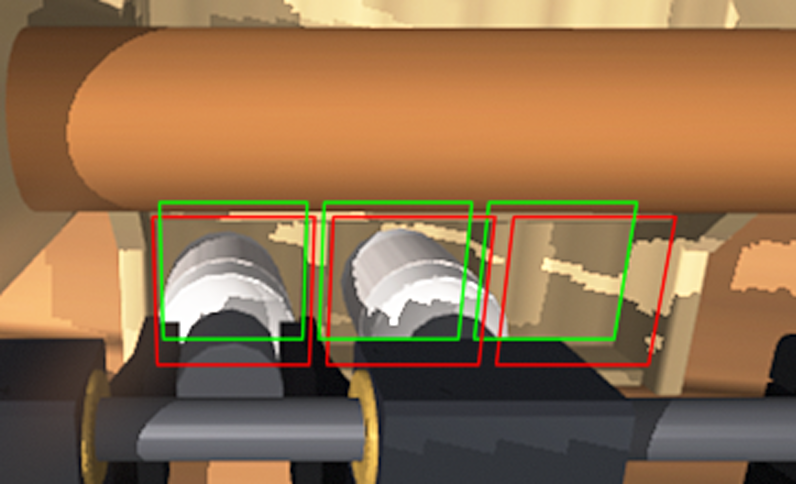

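Run:
```python
import cv2,numpy as np
a=cv2.imread("pics/scene3.png")[200:260,130:200];b=cv2.imread("pics/side3.png")[130:215,255:360]
cv2.imwrite("pics/z1.png",cv2.resize(a,None,fx=9,fy=9,interpolation=2));cv2.imwrite("pics/z2.png",cv2.resize(b,None,fx=7,fy=7,interpolation=2))
```

```text
(no output)
```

View pics/z1.png

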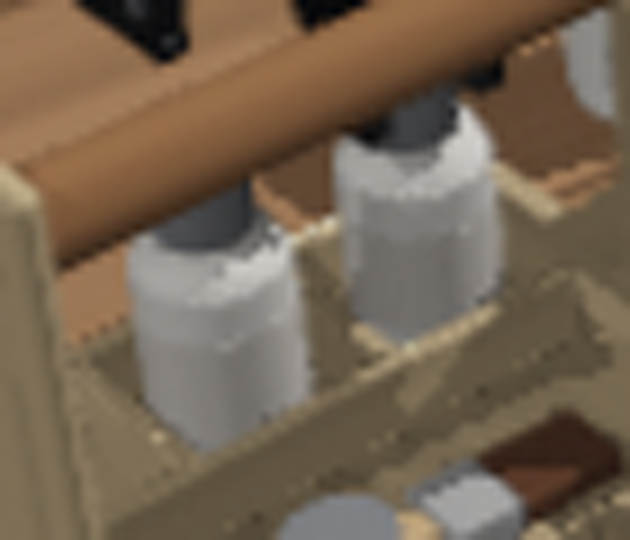

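View pics/z2.png

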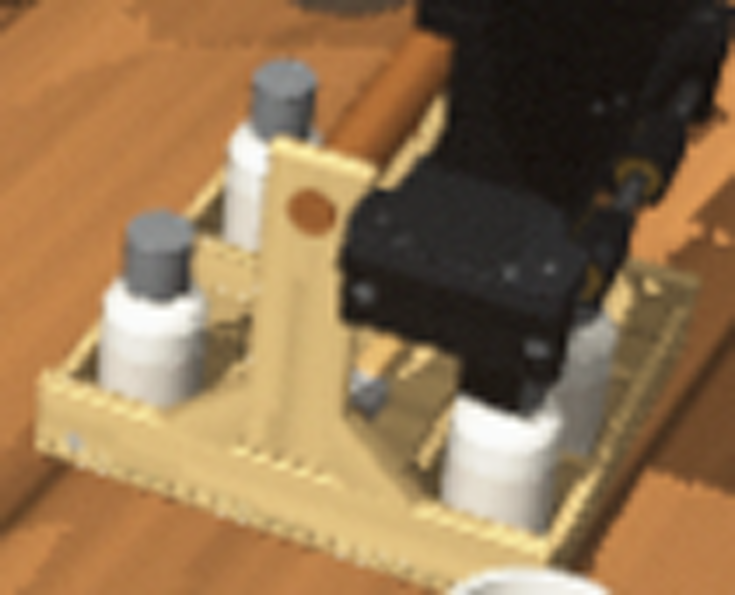

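Run:
```python
from h import *
S,D=cam("scene"),cam("side")
print(tri([(S,175.9,216.3),(D,326.9,187.9)]))
print("nb",plane(S,153.9,226.7,.062))
# c+ shoulder side (152,300)->; scene m3a body corners (410,345),(472,340)
print(tri([(S,90+441/3.5,150+340/3.5),(D,255+152/7,130+300/7)]))
```

```text
(array([ 0.44405966, -0.14906573,  0.06248832]), [np.float64(0.5418958554695156), np.float64(0.5418958554696848)])
nb [ 0.44697526 -0.20647417  0.062     ]
(array([ 0.58447449, -0.13869782,  0.05675099]), [np.float64(0.7562254651013349), np.float64(0.7562254651012359)])
```

>>> jog_arm:
  moves:
    - [1,0,0,0.001,0,0,0]
    - [1,0,0,0.002,0,0,0]
    - [1,0,0,0.003,0,0,0]
    - [1,0,0,0.003,0,0,0]
    - [1,0,0,0.003,0,0,0]
    - [1,0,0,0.003,0,0,0]
    - [1,0,0,0.003,0,0,0]
    - [1,0,0,0.003,0,0,0]
    - [1,0,0,0.003,0,0,0]
    - [1,0,0,0.003,0,0,0]

```text
time_s: 8.65
tcp_pos: [0.4455, -0.149, 0.0801]
ee_rot: [[0.996, 0.089, 0.003], [0.089, -0.996, -0.001], [0.003, 0.001, -1.0]]
wrist_force: [-3.7, 2.4, 15.1]
gripper_width: 0.291
```

```bash
python3 plan.py did 0 0 .003 0; python3 -c "
from station import *
print(sense()['moment'])"
```

```text
cmd [ 0.4437 -0.1487  0.078 ] 5.0
t 8.65 meas [ 0.4455 -0.149   0.0801] yaw 5.08 zax [ 0.003 -0.001 -1.   ] F [-3.75  2.43 15.08] w 25.3 j [  1.  17. -32.   0. -41.  94.]
[0.73923654 1.17849953 0.01766177]
```

```bash
cat > ov.py <<'E'
from h import *
import sys
def overlay(c,im,cx,cy,yaw,k,x0,y0):
  a=np.radians(yaw);x=np.array([np.cos(a),np.sin(a),0]);y=np.array([-np.sin(a),np.cos(a),0]);C=np.array([cx,cy,0])
  def pl(pts,col):
    q=[proj(c,C+x*p[0]/1e3+y*p[1]/1e3+np.array([0,0,p[2]/1e3])) for p in pts]
    q=[((u-x0+.5)*k,(v-y0+.5)*k) for u,v in q]
    cv2.polylines(im,[np.int32(np.array(q)*8)],True,col,1,cv2.LINE_AA,3)
  for bx in(-70,70):
    for by in(-58,0,58):
      pl([(bx+i*26,by+j*26,28) for i,j in((-1,-1),(1,-1),(1,1),(-1,1))],(0,0,255))
  pl([(-102,-93,0),(102,-93,0),(102,93,0),(-102,93,0)],(0,255,0))
  for s in(-1,1): pl([(-20,s*87,172),(20,s*87,172),(20,s*93,172),(-20,s*93,172)],(255,0,0))
if __name__=="__main__":
  pose=[float(v) for v in sys.argv[1:4]]; sfx=sys.argv[4]
  for n,(x0,y0,w,h,k) in {"scene":(100,180,160,130,5),"side":(250,110,125,110,6)}.items():
    c=cam(n); im=cv2.imread(f"pics/{n}{sfx}.png")[y0:y0+h,x0:x0+w]; im=cv2.resize(im,None,fx=k,fy=k,interpolation=2)
    overlay(c,im,*pose,k,x0,y0); cv2.imwrite(f"pics/ov_{n}.png",im)
E
python3 ov.py .517 -.2015 5 0
```

```text
(no output)
```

View pics/ov_scene.png

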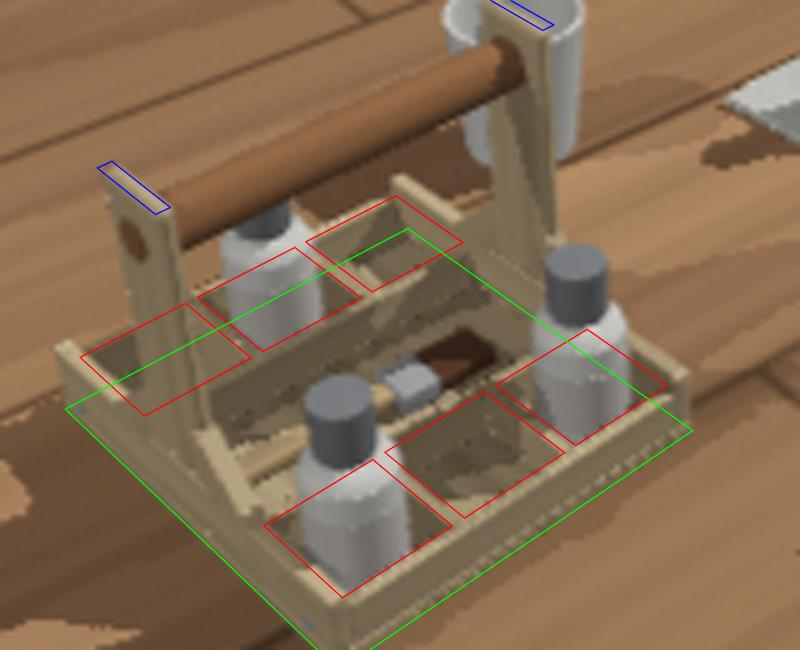

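View pics/ov_side.png

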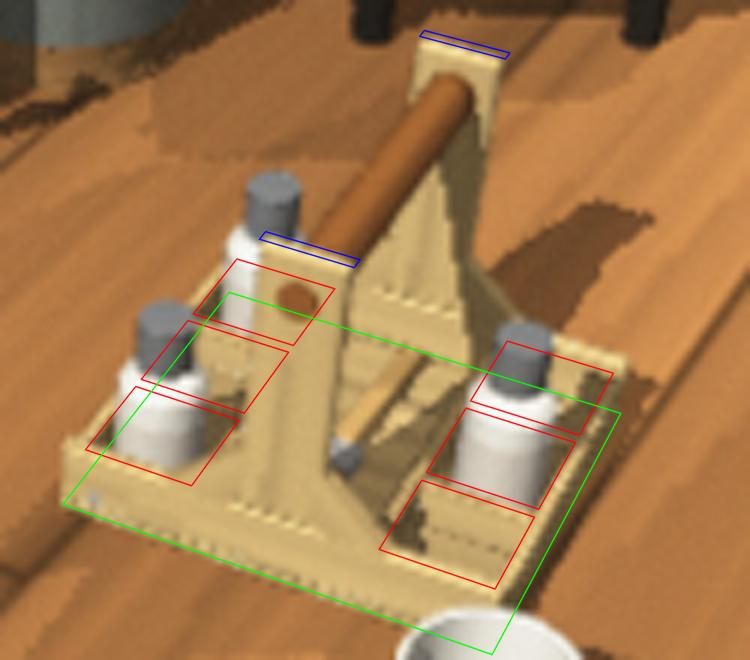

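>>> jog_arm:
  moves:
    - [1,0,0,-0.005,0,0,0]
    - [1,0,0,-0.02,0,0,0]
    - [1,0,0,-0.04,0,0,0]
    - [1,0,0,-0.07,0,0,0]
    - [1,0,0,-0.1,0,0,0]
    - [1,0,0,-0.13,0,0,0]
    - [1,0,0,-0.15,0,0,0]
    - [1,0,0,-0.15,0,0,0]
    - [1,0,0,-0.15,0,0,0]
    - [1,0,0,-0.15,0,0,0]

```text
time_s: 9.58
tcp_pos: [0.4432, -0.1487, 0.2264]
ee_rot: [[0.996, 0.087, -0.002], [0.087, -0.996, 0.001], [-0.002, -0.001, -1.0]]
wrist_force: [0.2, -0.3, -0.8]
gripper_width: 0.289
```

```bash
python3 plan.py did 0 0 -.15 0
python3 - <<'E'
from h import *
s=sense();p=s["tcp_pos"];M=s["ee_rot"]
for n in("scene","side","wrist"):
    c=cam(n); cv2.imwrite(f"pics/{n}4.png",c["frame"][:,:,::-1])
    for z in(0,-24,2.7,66.7): print(n,z,np.round(proj(c,p+M@np.array([0,0,z/1e3])),1))
a=cv2.imread("pics/scene4.png")[150:290,110:250];b=cv2.imread("pics/side4.png")[70:210,270:390]
cv2.imwrite("pics/m4.png",np.hstack([cv2.resize(a,(420,420),interpolation=2),cv2.resize(b,(360,420),interpolation=2)]))
cv2.imwrite("pics/w4.png",cv2.resize(cv2.imread("pics/wrist4.png")[20:300,130:400],None,fx=2.1,fy=2.1,interpolation=2))
E
```

```text
cmd [ 0.4437 -0.1487  0.228 ] 5.0
t 9.58 meas [ 0.4432 -0.1487  0.2264] yaw 4.97 zax [-0.002  0.001 -1.   ] F [ 0.2  -0.32 -0.82] w 25.2 j [  1.   6. -20.  -0. -64.  94.]
scene 0 [168.6 152. ]
scene -24 [167.5 141.5]
scene 2.7 [168.8 153.2]
scene 66.7 [171.6 179.6]
side 0 [336.8 132.6]
side -24 [338.4 123.3]
side 2.7 [336.6 133.6]
side 66.7 [332.5 156.8]
wrist 0 [254.6 241.5]
wrist -24 [254.7 262.5]
wrist 2.7 [254.6 239.5]
wrist 66.7 [254.4 204.3]
```

View pics/m4.png

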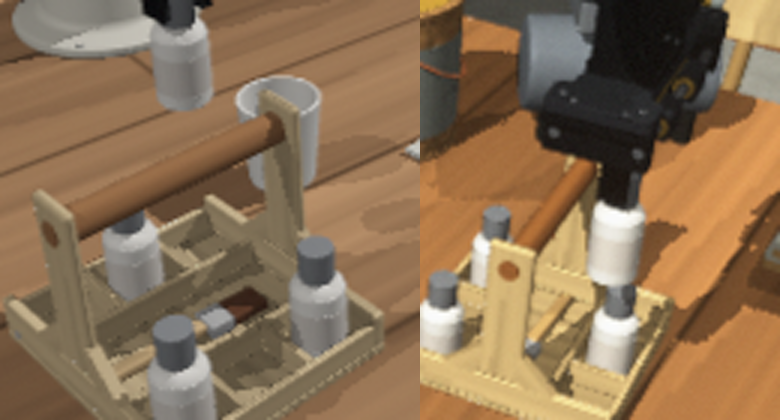

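View pics/w4.png

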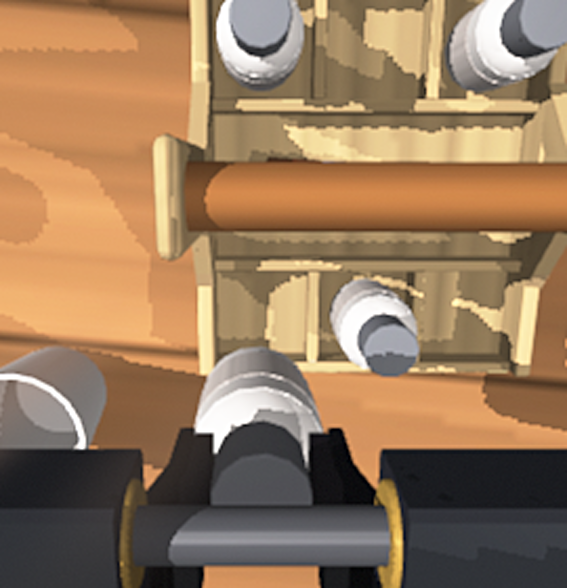

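Run:
```python
from h import *
c=cam("wrist");p=sense()["tcp_pos"]
for z in(.006,.028): 
    u,v=proj(c,np.array([p[0],p[1],z])); print(z,(u-130)*2.1,(v-20)*2.1)
w=lambda u,v,z: plane(c,130+(u+.5)/2.1,20+(v+.5)/2.1,z).round(4)
print("partition near-edge top",w(262,271,.028),"outer wall top near/far edges",w(340,360,.028),w(340,374,.028))
print("divider top L/R at row 310",w(308,310,.028),w(319,310,.028)," endboard top36 L/R",w(200,320,.036),w(213,320,.036))
print("-y endboard",w(517,340,.036),w(532,340,.036))
print("handle edges z150",w(400,163,.15),w(400,231,.15), "end upright",w(155,200,.172))
print("row+x partition",w(262,97,.028),w(262,111,.028))
print("cap nb",w(390,352,.096), "cap c+",w(262,20,.096))
cv2.imwrite("pics/w4b.png",cv2.resize(cv2.imread("pics/wrist4.png")[120:210,215:395],None,fx=4.4,fy=4.4,interpolation=2))
```

```text
0.006 261.37944147908496 304.016132010533
0.028 261.41672103854444 311.7329605599931
partition near-edge top [ 0.466  -0.1475  0.028 ] outer wall top near/far edges [ 0.4192 -0.1963  0.028 ] [ 0.4108 -0.1973  0.028 ]
divider top L/R at row 310 [ 0.4465 -0.175   0.028 ] [ 0.447  -0.1811  0.028 ]  endboard top36 L/R [ 0.4374 -0.1158  0.036 ] [ 0.438  -0.1229  0.036 ]
-y endboard [ 0.4414 -0.2913  0.036 ] [ 0.4421 -0.2996  0.036 ]
handle edges z150 [ 0.5257 -0.19    0.15  ] [ 0.5027 -0.1935  0.15  ] end upright [ 0.5071 -0.1091  0.172 ]
row+x partition [ 0.5549 -0.1396  0.028 ] [ 0.5482 -0.1402  0.028 ]
cap nb [ 0.4439 -0.2086  0.096 ] cap c+ [ 0.577  -0.1375  0.096 ]
```

View pics/w4b.png

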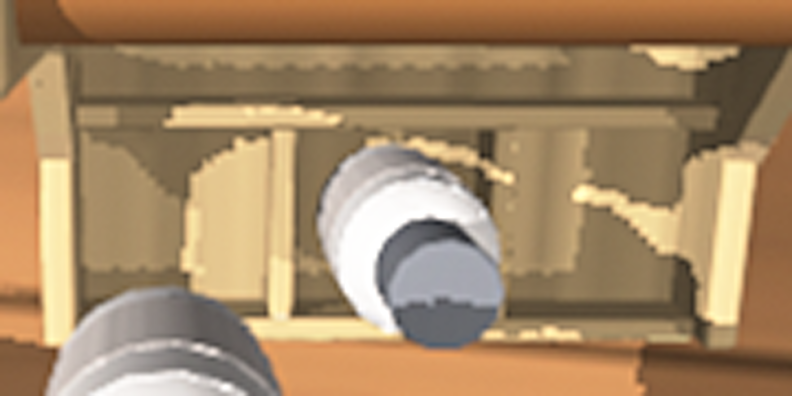

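```bash
python3 plan.py goto .4395 -.1485 .088 5
```

```text
shift [-0.0041 -0.0006  0.14  ] wz -0.0001
```

>>> jog_arm:
  moves:
    - [1,-0.004,0,0.01,0,0,0]
    - [1,-0.004,0,0.03,0,0,0]
    - [1,-0.004,0,0.06,0,0,0]
    - [1,-0.004,0,0.09,0,0,0]
    - [1,-0.004,0,0.115,0,0,0]
    - [1,-0.004,0,0.13,0,0,0]
    - [1,-0.004,0,0.138,0,0,0]
    - [1,-0.004,0,0.144,0,0,0]
    - [1,-0.004,0,0.149,0,0,0]
    - [1,-0.004,0,0.149,0,0,0]

```text
time_s: 10.62
tcp_pos: [0.455, -0.1492, 0.0848]
ee_rot: [[0.995, 0.093, 0.031], [0.093, -0.996, -0.003], [0.03, 0.006, -1.0]]
wrist_force: [10.5, 3.5, 19.3]
gripper_width: 0.296
```

```bash
python3 plan.py did -.004 0 .149 0; python3 -c "
from station import *
print(sense()['moment'])"
```

```text
cmd [ 0.4397 -0.1491  0.079 ] 5.0
t 10.62 meas [ 0.455  -0.1492  0.0848] yaw 5.33 zax [ 0.031 -0.003 -1.   ] F [10.53  3.46 19.33] w 25.8 j [  1.  16. -32.   0. -40.  94.]
[ 1.26717573e+00 -3.23713165e+00  2.84024806e-03]
```

>>> jog_arm:
  moves:
    - [1,0,0,-0.01,0,0,0]
    - [1,0,0,-0.03,0,0,0]
    - [1,0,0,-0.06,0,0,0]
    - [1,0,0,-0.09,0,0,0]
    - [1,0,0,-0.12,0,0,0]
    - [1,0,0,-0.14,0,0,0]
    - [1,0,0,-0.15,0,0,0]
    - [1,0,0,-0.15,0,0,0]
    - [1,0,0,-0.15,0,0,0]
    - [1,0,0,-0.15,0,0,0]

```text
time_s: 11.45
tcp_pos: [0.4393, -0.1491, 0.2269]
ee_rot: [[0.996, 0.087, -0.003], [0.087, -0.996, 0.001], [-0.003, -0.001, -1.0]]
wrist_force: [0.4, -0.4, -0.4]
gripper_width: 0.293
```

```bash
python3 plan.py did 0 0 -.15 0
python3 - <<'E'
from h import *
s=sense();p=s["tcp_pos"];M=s["ee_rot"]
for n in("scene","side","wrist"):
    c=cam(n); cv2.imwrite(f"pics/{n}5.png",c["frame"][:,:,::-1])
    for z in(0,-24,2.7,66.7): print(n,z,np.round(proj(c,p+M@np.array([0,0,z/1e3])),1))
a=cv2.imread("pics/scene5.png")[150:290,110:250];b=cv2.imread("pics/side5.png")[70:210,270:390]
cv2.imwrite("pics/m5.png",np.hstack([cv2.resize(a,(420,420),interpolation=2),cv2.resize(b,(360,420),interpolation=2)]))
cv2.imwrite("pics/w5.png",cv2.resize(cv2.imread("pics/wrist5.png")[20:300,130:400],None,fx=2.1,fy=2.1,interpolation=2))
E
python3 ov.py .517 -.2015 5 5
```

```text
cmd [ 0.4397 -0.1491  0.229 ] 5.0
t 11.45 meas [ 0.4393 -0.1491  0.2269] yaw 4.98 zax [-0.003  0.001 -1.   ] F [ 0.44 -0.38 -0.44] w 25.5 j [  1.   6. -21.  -0. -64.  94.]
scene 0 [167.5 151.2]
scene -24 [166.3 140.7]
scene 2.7 [167.6 152.3]
scene 66.7 [170.5 178.7]
side 0 [338.5 132.9]
side -24 [340.1 123.6]
side 2.7 [338.3 133.9]
side 66.7 [334.2 157.1]
wrist 0 [254.6 241.4]
wrist -24 [254.7 262.3]
wrist 2.7 [254.6 239.4]
wrist 66.7 [254.4 204.4]
```

View pics/m5.png

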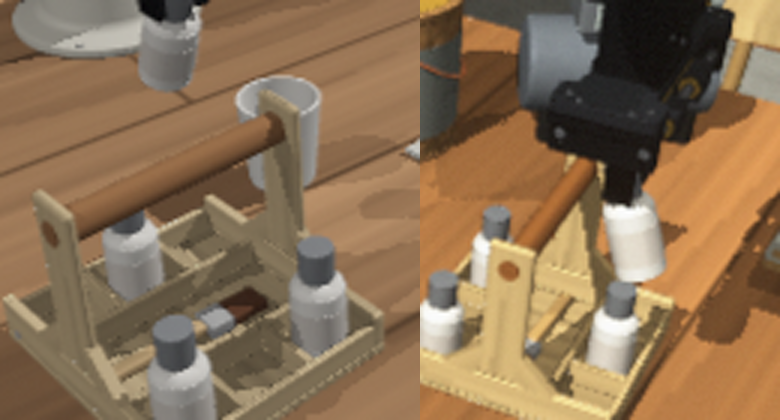

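View pics/w5.png

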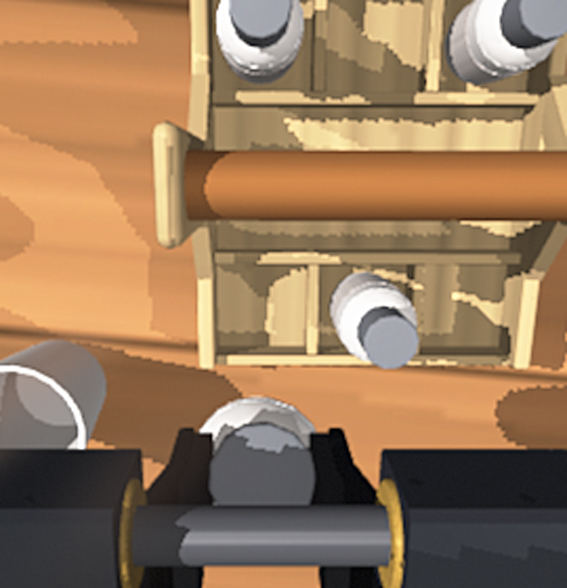

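View pics/ov_scene.png

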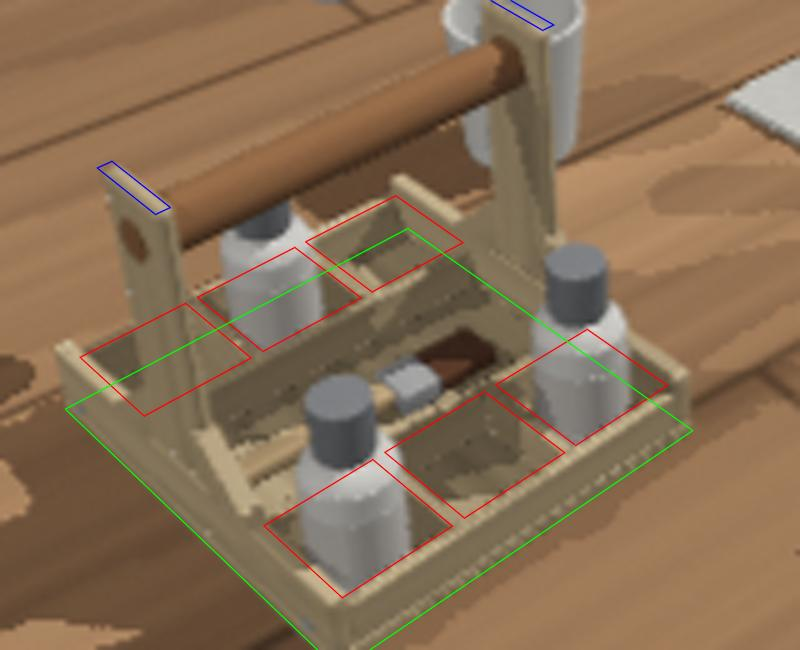

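View pics/ov_side.png

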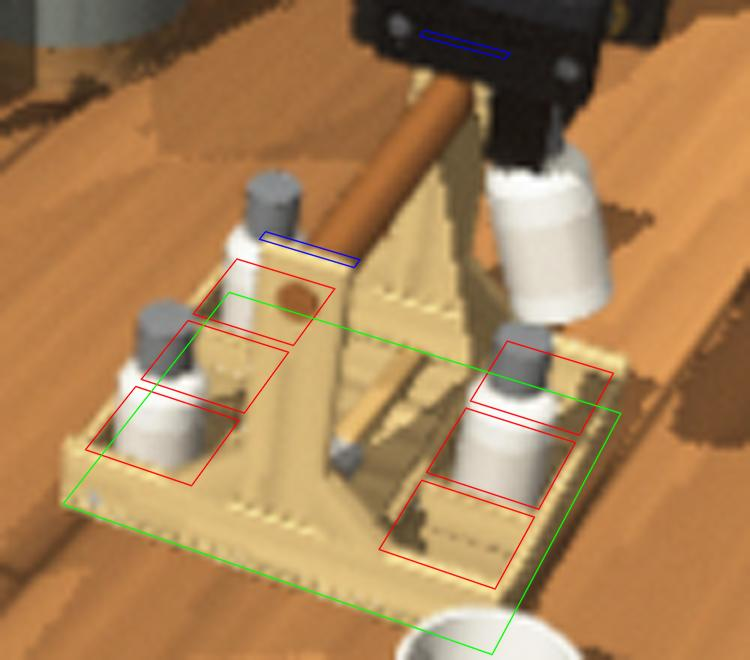

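Run:
```python
import cv2
a=cv2.imread("pics/scene5.png")[135:190,140:200];b=cv2.imread("pics/side5.png")[115:175,315:375]
import numpy as np
cv2.imwrite("pics/z5.png",np.hstack([cv2.resize(a,(396,363),interpolation=2),cv2.resize(b,(396,396),interpolation=2)[:363]]))
```

```text
(no output)
```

View pics/z5.png

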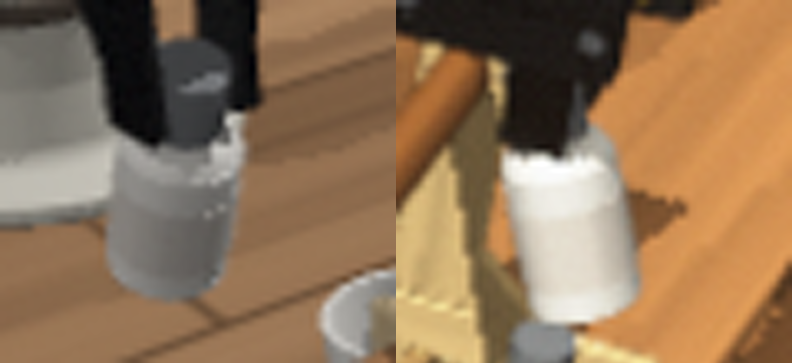

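Run:
```python
from h import *
S,D=cam("scene"),cam("side");k=6.6
f1=lambda u,v:(140+u/k,135+v/k); f2=lambda u,v:(315+(u-396)/k,115+v/k)
t,rt=tri([(S,*f1(178,160)),(D,*f2(562,160))]);b,rb=tri([(S,*f1(167,275)),(D,*f2(582,297))])
print(t,rt,b,rb); d=b-t; print(d, np.degrees(np.arctan2(-d[0],-d[2])),np.linalg.norm(d)); print(sense()["tcp_pos"])
```

```text
[ 0.43528871 -0.15197418  0.20857829] [np.float64(2.016553669505366), np.float64(2.0165536695053503)] [ 0.41830764 -0.15149883  0.1577528 ] [np.float64(1.461566625781776), np.float64(1.4615666257817075)]
[-0.01698107  0.00047535 -0.05082549] 18.474754370728895 0.05358930521942627
[ 0.44002536 -0.14923009  0.22806759]
```

```bash
python3 plan.py goto .52 0 .27 5;python3 plan.py goto .52 0 .09 5
```

```text
shift [ 0.093  -0.1415 -0.041 ] wz -0.0001
shift [ 0.093  -0.1415  0.139 ] wz -0.0001
```

>>> jog_arm:
  moves:
    - [1,0,0,-0.02,0,0,0]
    - [1,0,-0.01,-0.04,0,0,0]
    - [1,0.01,-0.03,-0.041,0,0.05,0]
    - [1,0.03,-0.06,-0.041,0,0.12,0]
    - [1,0.05,-0.09,-0.041,0,0.2,0]
    - [1,0.075,-0.12,-0.02,0,0.27,0]
    - [1,0.09,-0.138,0.01,0,0.32,0]
    - [1,0.093,-0.141,0.045,0,0.32,0]
    - [1,0.093,-0.141,0.08,0,0.32,0]
    - [1,0.093,-0.141,0.1,0,0.32,0]

```text
time_s: 12.63
tcp_pos: [0.518, -0.0006, 0.1247]
ee_rot: [[0.947, 0.088, 0.308], [0.084, -0.996, 0.026], [0.309, 0.001, -0.951]]
wrist_force: [-0.0, -0.2, -0.9]
gripper_width: 0.292
```

Run:
```python
from h import *
s=sense();print(s["tcp_pos"],s["ee_rot"][:,2])
o=[]
for n,x,y in(("scene",200,110),("side",225,110)):
    c=cam(n); cv2.imwrite(f"pics/{n}6.png",c["frame"][:,:,::-1]); o.append(cv2.resize(cv2.imread(f"pics/{n}6.png")[y:y+130,x:x+130],(390,390),interpolation=2))
cv2.imwrite("pics/m6.png",np.hstack(o))
```

```text
[ 0.51804494 -0.00063436  0.1247208 ] [ 0.30769815  0.02637109 -0.95111851]
```

View pics/m6.png

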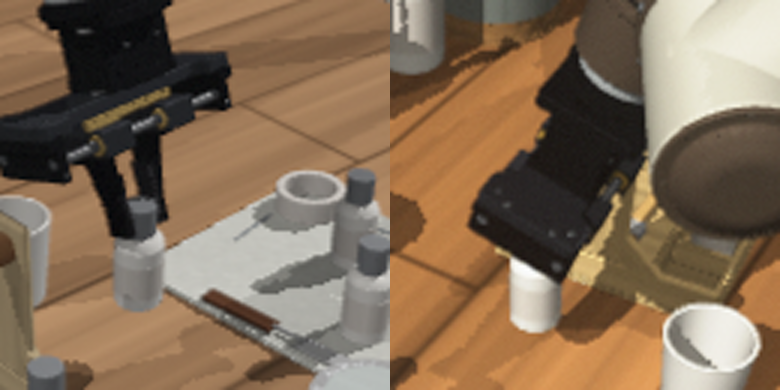

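>>> jog_arm:
  moves:
    - [1,-0.002,0,0.005,0,0,0]
    - [1,-0.004,0,0.013,0,0,0]
    - [1,-0.008,0,0.024,0,0,0]
    - [1,-0.011,0,0.034,0,0,0]
    - [1,-0.014,0,0.041,0,0,0]
    - [1,-0.015,0,0.044,0,0,0]
    - [1,-0.015,0,0.046,0,0,0]
    - [1,-0.016,0,0.048,0,0,0]
    - [1,-0.016,0,0.048,0,0,0]
    - [1,-0.016,0,0.048,0,0,0]

```text
time_s: 13.57
tcp_pos: [0.521, -0.0006, 0.0787]
ee_rot: [[0.945, 0.087, 0.315], [0.083, -0.996, 0.028], [0.316, -0.0, -0.949]]
wrist_force: [-0.5, 0.4, -0.8]
gripper_width: 0.29
```

>>> jog_arm:
  moves:
    - [1,-0.001,0,0.002,0,0,0]
    - [1,-0.001,0,0.003,0,0,0]
    - [1,-0.002,0,0.004,0,0,0]
    - [1,-0.002,0,0.005,0,0,0]
    - [1,-0.002,0,0.006,0,0,0]
    - [1,-0.002,0,0.007,0,0,0]
    - [1,-0.002,0,0.007,0,0,0]
    - [1,-0.002,0,0.007,0,0,0]
    - [1,-0.002,0,0.007,0,0,0]
    - [1,-0.002,0,0.007,0,0,0]

```text
time_s: 14.4
tcp_pos: [0.5208, -0.0006, 0.0708]
ee_rot: [[0.946, 0.087, 0.314], [0.083, -0.996, 0.027], [0.315, -0.0, -0.949]]
wrist_force: [0.4, -0.2, -0.7]
gripper_width: 0.295
```

>>> jog_arm:
  moves:
    - [1,-0.001,0,0.002,0,0,0]
    - [1,-0.001,0,0.003,0,0,0]
    - [1,-0.001,0,0.003,0,0,0]
    - [1,-0.001,0,0.004,0,0,0]
    - [1,-0.001,0,0.004,0,0,0]
    - [1,-0.001,0,0.004,0,0,0]
    - [1,-0.001,0,0.004,0,0,0]
    - [1,-0.001,0,0.004,0,0,0]
    - [1,-0.001,0,0.004,0,0,0]
    - [1,-0.001,0,0.004,0,0,0]

```text
time_s: 15.23
tcp_pos: [0.5228, 0.0001, 0.0689]
ee_rot: [[0.944, 0.088, 0.317], [0.083, -0.996, 0.029], [0.319, -0.001, -0.948]]
wrist_force: [-4.6, 1.3, 9.5]
gripper_width: 0.288
```

Run:
```python
from h import *
o=[]
for n,x,y in(("scene",215,140),("side",245,150)):
    c=cam(n); cv2.imwrite(f"pics/{n}7.png",c["frame"][:,:,::-1]); o.append(cv2.resize(cv2.imread(f"pics/{n}7.png")[y:y+80,x:x+80],(390,390),interpolation=2))
cv2.imwrite("pics/m7.png",np.hstack(o))
```

```text
(no output)
```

View pics/m7.png

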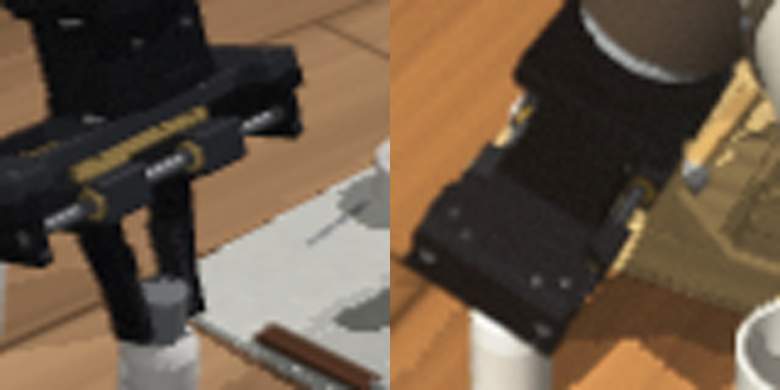

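>>> jog_arm:
  moves:
    - [1,0,0,-0.002,0,0,0]
    - [-0.3,0,0,-0.002,0,0,0]
    - [-0.3,0,0,-0.002,0,0,0]
    - [-0.3,0,0,-0.002,0,0,0]
    - [-0.3,0,0,-0.002,0,0,0]
    - [-0.3,0,0,-0.01,0,0,0]
    - [-0.3,0,0,-0.03,0,0,0]
    - [-0.3,0.02,0,-0.055,0,-0.1,0]
    - [-0.3,0.02,0,-0.08,0,-0.2,0]
    - [-0.3,0.02,0,-0.08,0,-0.3,0]

```text
time_s: 16.17
tcp_pos: [0.5154, -0.0015, 0.1498]
ee_rot: [[0.994, 0.086, 0.073], [0.086, -0.996, 0.003], [0.073, 0.003, -0.997]]
wrist_force: [0.5, -1.1, 0.6]
gripper_width: 0.645
```

Run:
```python
from h import *
from scipy.spatial.transform import Rotation as R
s=sense();print(s["tcp_pos"],s["ee_rot"].round(3),s["gripper_width"]*87)
for n in("scene","side","wrist"):
    c=cam(n); cv2.imwrite(f"pics/{n}8.png",c["frame"][:,:,::-1])
o=[cv2.resize(cv2.imread(f"pics/{n}8.png")[y:y+100,x:x+100],(390,390),interpolation=2) for n,x,y in(("scene",200,140),("side",230,150))]
cv2.imwrite("pics/m8.png",np.hstack(o))
```

```text
[ 0.51540548 -0.00147405  0.14979298] [[ 0.994  0.086  0.073]
 [ 0.086 -0.996  0.003]
 [ 0.073  0.003 -0.997]] 56.127299675052086
```

View pics/m8.png

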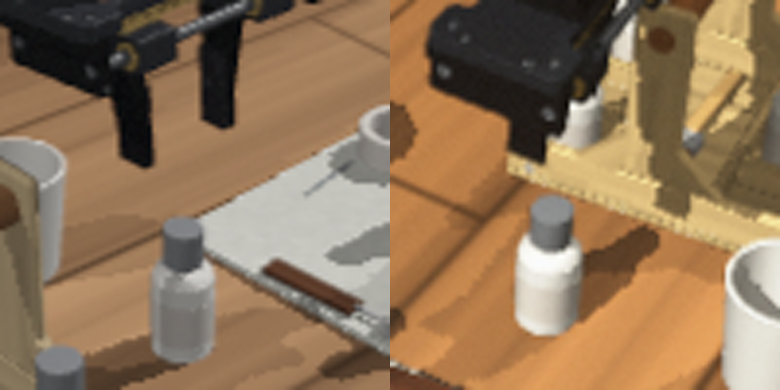

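View pics/wrist8.png

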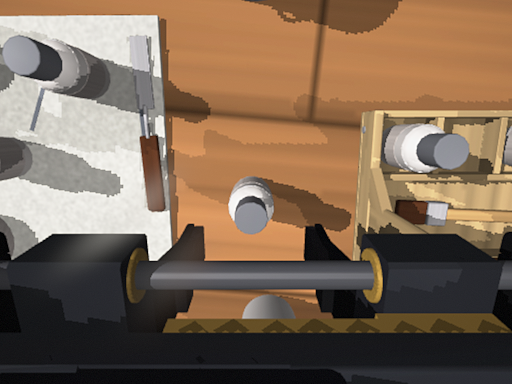

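```bash
cat > plan.py <<'E'
import json,sys,numpy as np,os
from scipy.spatial.transform import Rotation as R
P="cmd2.json"
def rot(yaw): return R.from_euler("z",yaw,degrees=True)*R.from_euler("x",180,degrees=True)
if os.path.exists(P): st=json.load(open(P)); p=np.array(st["p"]);Q=R.from_quat(st["q"])
else:
    p=np.array([.4397,-.1491,.229]);Q=rot(5)
    for a in ([.093,-.141,.1,0,.32,0],[-.016,0,.048,0,0,0],[-.002,0,.007,0,0,0],[-.001,0,.004,0,0,0],[.02,0,-.08,0,-.3,0]):
        p=p+Q.apply(a[:3]);Q=Q*R.from_rotvec(a[3:])
    json.dump({"p":p.tolist(),"q":Q.as_quat().tolist()},open(P,"w"))
a=[float(x) for x in sys.argv[2:]]
if sys.argv[1]=="did":
    a=(a+[0]*6)[:6]; p=p+Q.apply(a[:3]);Q=Q*R.from_rotvec(a[3:]); json.dump({"p":p.tolist(),"q":Q.as_quat().tolist()},open(P,"w"))
    from station import sense; s=sense(); e=s["ee_rot"]
    print("cmd",p.round(4),"zax",Q.as_matrix()[:,2].round(3))
    print("t",round(s["time_s"],2),"meas",s["tcp_pos"].round(4),"yaw",np.degrees(np.arctan2(e[1,0],e[0,0])).round(2),"zax",e[:,2].round(3),"F",s["wrist_force"].round(2),"M",s["moment"].round(2),"w",round(s["gripper_width"]*87,1),"j",s["joints"].round(0))
else:
    print("shift",Q.inv().apply(np.array(a[:3])-p).round(4),"rotvec",(Q.inv()*rot(a[3])).as_rotvec().round(4))
E
python3 plan.py did 0 0 0
python3 - <<'E'
from h import *
S=cam("scene");D=cam("side");W=cam("wrist")
k=3.9
s=(200+183/k,140+245/k);d=(230+551/k-100,150+224/k)
print(tri([(S,*s),(D,*d)]),plane(S,*s,.077),plane(D,*d,.077)); print(plane(W,254,215,.09))
E
```

```text
cmd [ 0.5144 -0.001   0.1492] zax [ 0.02   0.002 -1.   ]
t 16.32 meas [ 0.5182 -0.0016  0.1478] yaw 4.78 zax [ 0.079  0.002 -0.997] F [-0.87  0.4  -0.23] M [-0.02  0.25 -0.01] w 56.6 j [ 19.  14. -25.   2. -48.  75.]
(array([0.51871186, 0.00150667, 0.07409383]), [np.float64(0.29730709629872837), np.float64(0.2973070962987146)]) [ 0.52228015 -0.00114669  0.077     ] [0.51703897 0.00401727 0.077     ]
[ 0.51364095 -0.00263544  0.09      ]
```

```bash
python3 - <<'E'
import json
from h import *
from scipy.spatial.transform import Rotation as R
s=sense(); json.dump({"p":s["tcp_pos"].tolist(),"q":R.from_matrix(s["ee_rot"]).as_quat().tolist()},open("cmd2.json","w")); print(s["tcp_pos"],s["ee_rot"][:,2])
E
python3 plan.py goto .519 0.0005 .12 5
```

```text
[ 0.5135297  -0.0028918   0.14505104] [ 7.09785168e-02 -1.27524553e-04 -9.97477836e-01]
shift [ 0.0039 -0.0031  0.0254] rotvec [ 0.0062 -0.0708 -0.0036]
```

>>> jog_arm:
  moves:
    - [-0.3,0.004,-0.003,0.01,0,-0.03,0]
    - [-0.3,0.004,-0.003,0.02,0,-0.06,0]
    - [-0.3,0.004,-0.003,0.025,0,-0.071,0]
    - [-0.3,0.004,-0.003,0.025,0,-0.071,0]
    - [-0.3,0.004,-0.003,0.025,0,-0.071,0]
    - [-0.3,0.004,-0.003,0.025,0,-0.071,0]
    - [-0.3,0.004,-0.003,0.025,0,-0.071,0]
    - [-0.3,0.004,-0.003,0.025,0,-0.071,0]
    - [-0.3,0.004,-0.003,0.025,0,-0.071,0]
    - [-0.3,0.004,-0.003,0.025,0,-0.071,0]

```text
time_s: 17.3
tcp_pos: [0.5213, 0.0012, 0.1227]
ee_rot: [[0.996, 0.084, 0.004], [0.084, -0.996, -0.005], [0.004, 0.005, -1.0]]
wrist_force: [0.1, 0.2, -0.1]
gripper_width: 0.653
```

```bash
python3 plan.py did .004 -.003 .025 0 -.071 0
python3 - <<'E'
from h import *
for i in range(3):
    W=cam("wrist"); s=sense(); print(s["tcp_pos"].round(4),s["ee_rot"][:,2].round(4))
cv2.imwrite("pics/wrist9.png",W["frame"][:,:,::-1])
E
```

```text
cmd [5.190e-01 4.000e-04 1.204e-01] zax [ 0.    -0.006 -1.   ]
t 17.3 meas [0.5213 0.0012 0.1227] yaw 4.82 zax [ 0.004 -0.005 -1.   ] F [ 0.12  0.17 -0.09] M [-0.03  0.01  0.04] w 56.8 j [ 18.  18. -22.   0. -50.  76.]
[0.5213 0.0012 0.1226] [ 0.004  -0.0048 -1.    ]
[0.5214 0.0012 0.1226] [ 0.0039 -0.0049 -1.    ]
[0.5213 0.0012 0.1225] [ 0.0038 -0.0049 -1.    ]
```

View pics/wrist9.png

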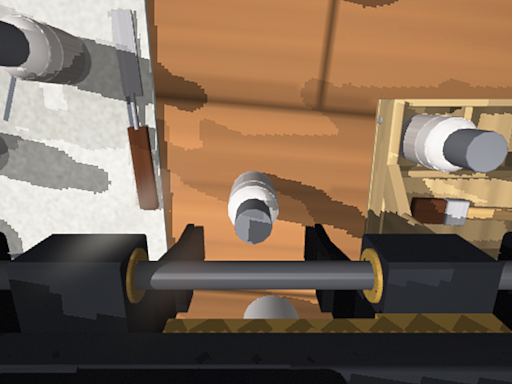

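```bash
cat > resync.py <<'E'
import json
from h import *
from scipy.spatial.transform import Rotation as R
s=sense(); json.dump({"p":s["tcp_pos"].tolist(),"q":R.from_matrix(s["ee_rot"]).as_quat().tolist()},open("cmd2.json","w")); print(s["tcp_pos"])
E
python3 resync.py
python3 - <<'E'
from h import *
W=cam("wrist"); print(plane(W,254,226,.09),sense()["tcp_pos"])
E
python3 plan.py goto .5185 0.001 .066 5
```

```text
[0.52133557 0.00122423 0.12249786]
[0.51744446 0.00113694 0.09      ] [0.52133329 0.0011794  0.12244365]
shift [-0.003  -0.0003  0.0565] rotvec [ 0.0052 -0.0033 -0.0032]
```

>>> jog_arm:
  moves:
    - [-0.3,-0.003,0,0.01,0.005,-0.003,0]
    - [-0.3,-0.003,0,0.025,0.005,-0.003,0]
    - [-0.3,-0.003,0,0.042,0.005,-0.003,0]
    - [-0.3,-0.003,0,0.053,0.005,-0.003,0]
    - [-0.3,-0.003,0,0.057,0.005,-0.003,0]
    - [-0.3,-0.003,0,0.057,0.005,-0.003,0]
    - [1,-0.003,0,0.057,0.005,-0.003,0]
    - [1,-0.003,0,0.057,0.005,-0.003,0]
    - [1,-0.003,0,0.057,0.005,-0.003,0]
    - [1,-0.003,0,0.057,0.005,-0.003,0]

```text
time_s: 18.33
tcp_pos: [0.5189, 0.0008, 0.066]
ee_rot: [[0.996, 0.084, 0.001], [0.084, -0.996, 0.0], [0.001, -0.0, -1.0]]
wrist_force: [0.7, -0.1, 1.0]
gripper_width: 0.429
```

```bash
python3 plan.py did -.003 0 .057 .005 -.003 0
```

```text
cmd [0.5186 0.0007 0.0655] zax [ 0. -0. -1.]
t 18.33 meas [0.5189 0.0008 0.066 ] yaw 4.82 zax [ 0.001  0.    -1.   ] F [ 0.69 -0.11  1.02] M [-0.02  0.04 -0.01] w 37.3 j [ 18.  22. -26.   0. -42.  77.]
```

>>> jog_arm:
  moves:
    - [1,0,0,0,0,0,0]
    - [1,0,0,0,0,0,0]
    - [1,0,0,0,0,0,0]
    - [1,0,0,0,0,0,0]
    - [1,0,0,0,0,0,0]
    - [1,0,0,-0.01,0,0,0]
    - [1,0,0,-0.035,0,0,0]
    - [1,0,0,-0.07,0,0,0]
    - [1,0,0,-0.11,0,0,0]
    - [1,0,0,-0.15,0,0,0]

```text
time_s: 19.17
tcp_pos: [0.5176, 0.0004, 0.217]
ee_rot: [[0.996, 0.084, -0.002], [0.084, -0.996, -0.001], [-0.002, 0.001, -1.0]]
wrist_force: [1.3, 0.4, -0.7]
gripper_width: 0.29
```

```bash
python3 plan.py did 0 0 -.15; python3 plan.py goto .444 -.149 .268 5;python3 plan.py goto .444 -.149 .082 5
```

```text
cmd [0.5185 0.0007 0.2155] zax [ 0. -0. -1.]
t 19.17 meas [5.176e-01 4.000e-04 2.170e-01] yaw 4.81 zax [-0.002 -0.001 -1.   ] F [ 1.25  0.41 -0.68] M [ 0.04 -0.23  0.04] w 25.2 j [ 18.  12. -15.   0. -63.  77.]
shift [-0.0868  0.1429 -0.0525] rotvec [ 0.0002 -0.0003 -0.0032]
shift [-0.0869  0.1429  0.1335] rotvec [ 0.0002 -0.0003 -0.0032]
```

>>> jog_arm:
  moves:
    - [1,0,0,-0.035,0,0,0]
    - [1,-0.01,0.01,-0.053,0,0,0]
    - [1,-0.03,0.035,-0.053,0,0,0]
    - [1,-0.055,0.07,-0.053,0,0,0]
    - [1,-0.075,0.105,-0.053,0,0,0]
    - [1,-0.085,0.132,-0.053,0,0,0]
    - [1,-0.087,0.143,-0.05,0,0,0]
    - [1,-0.087,0.143,-0.03,0,0,0]
    - [1,-0.087,0.143,0,0,0,0]
    - [1,-0.087,0.143,0.03,0,0,0]

```text
time_s: 20.0
tcp_pos: [0.4438, -0.1495, 0.1857]
ee_rot: [[0.997, 0.083, 0.003], [0.083, -0.997, 0.0], [0.003, 0.0, -1.0]]
wrist_force: [-0.0, -0.1, -1.6]
gripper_width: 0.292
```

>>> jog_arm:
  moves:
    - [1,0,0,0.02,0,0,0]
    - [1,0,0,0.045,0,0,0]
    - [1,0,0,0.07,0,0,0]
    - [1,0,0,0.09,0,0,0]
    - [1,0,0,0.102,0,0,0]
    - [1,0,0,0.108,0,0,0]
    - [1,0,0,0.11,0,0,0]
    - [1,0,0,0.111,0,0,0]
    - [1,0,0,0.112,0,0,0]
    - [1,0,0,0.112,0,0,0]

```text
time_s: 20.83
tcp_pos: [0.4444, -0.1491, 0.0742]
ee_rot: [[0.996, 0.084, 0.002], [0.084, -0.996, -0.0], [0.002, 0.0, -1.0]]
wrist_force: [0.4, 0.3, -0.6]
gripper_width: 0.291
```

```bash
python3 plan.py did -.087 .143 .03; python3 plan.py did 0 0 .112
```

```text
cmd [ 0.4438 -0.1491  0.1855] zax [ 0. -0. -1.]
t 20.83 meas [ 0.4444 -0.1491  0.0742] yaw 4.82 zax [ 0.002 -0.    -1.   ] F [ 0.37  0.33 -0.55] M [-0.04 -0.01 -0.01] w 25.3 j [  1.  17. -32.   0. -41.  93.]
cmd [ 0.4439 -0.1491  0.0735] zax [ 0. -0. -1.]
t 20.83 meas [ 0.4444 -0.1491  0.0742] yaw 4.82 zax [ 0.002 -0.    -1.   ] F [ 0.37  0.33 -0.55] M [-0.04 -0.01 -0.01] w 25.3 j [  1.  17. -32.   0. -41.  93.]
```

>>> jog_arm:
  moves:
    - [1,0,0,0.001,0,0,0]
    - [1,0,0,0.002,0,0,0]
    - [1,0,0,0.002,0,0,0]
    - [1,0,0,0.002,0,0,0]
    - [0,0,0,0.002,0,0,0]
    - [0,0,0,0.002,0,0,0]
    - [0,0,0,0.002,0,0,0]
    - [0,0,0,0.002,0,0,0]
    - [0,0,0,0.002,0,0,0]
    - [0,0,0,0.002,0,0,0]

```text
time_s: 21.67
tcp_pos: [0.4438, -0.1492, 0.0714]
ee_rot: [[0.996, 0.084, -0.0], [0.084, -0.996, -0.0], [-0.0, 0.0, -1.0]]
wrist_force: [-1.2, 0.8, 0.1]
gripper_width: 0.495
```

```bash
python3 plan.py did 0 0 .002; python3 plan.py goto .5375 .2405 .23 5
```

```text
cmd [ 0.4439 -0.1491  0.0715] zax [ 0. -0. -1.]
t 21.67 meas [ 0.4438 -0.1492  0.0714] yaw 4.81 zax [-0. -0. -1.] F [-1.19  0.78  0.13] M [-0.05 -0.09 -0.03] w 43.0 j [  1.  17. -33.   0. -40.  93.]
shift [ 0.1261 -0.3803 -0.1585] rotvec [ 0.0002 -0.0003 -0.0032]
```

>>> jog_arm:
  moves:
    - [0,0,0,-0.008,0,0,0]
    - [0,0,0,-0.03,0,0,0]
    - [0,0,0,-0.065,0,0,0]
    - [0,0,0,-0.1,0,0,0]
    - [-0.4,0.005,-0.01,-0.13,0,0,0]
    - [-0.4,0.015,-0.04,-0.15,0,0,0]
    - [-0.4,0.025,-0.075,-0.16,0,0,0]
    - [-0.4,0.037,-0.11,-0.16,0,0,0]
    - [-0.4,0.049,-0.145,-0.16,0,0,0]
    - [-0.4,0.061,-0.18,-0.16,0,0,0]

```text
time_s: 22.5
tcp_pos: [0.4895, 0.037, 0.2326]
ee_rot: [[0.996, 0.084, 0.002], [0.084, -0.996, 0.0], [0.002, -0.0, -1.0]]
wrist_force: [0.7, -1.2, -0.4]
gripper_width: 0.694
```

>>> jog_arm:
  moves:
    - [-0.4,0.01,-0.035,0,0,0,0]
    - [-0.4,0.022,-0.07,0,0,0,0]
    - [-0.4,0.034,-0.105,0.005,0,0,0]
    - [-0.4,0.046,-0.14,0.015,0,0,0]
    - [-0.4,0.057,-0.17,0.03,0,0,0]
    - [-0.4,0.063,-0.19,0.05,0,0,0]
    - [-0.4,0.065,-0.2,0.07,0,0,0]
    - [-0.4,0.065,-0.2,0.085,0,0,0]
    - [-0.4,0.065,-0.2,0.09,0,0,0]
    - [-0.4,0.065,-0.2,0.09,0,0,0]

```text
time_s: 23.33
tcp_pos: [0.5367, 0.2396, 0.1401]
ee_rot: [[0.996, 0.084, -0.003], [0.084, -0.996, -0.002], [-0.003, 0.002, -1.0]]
wrist_force: [-0.6, -0.1, 0.8]
gripper_width: 0.7
```

```bash
python3 plan.py did .061 -.18 -.16 >/dev/null; python3 plan.py did .065 -.2 .09
python3 - <<'E'
from h import *
for n in("scene","side","wrist"):
    c=cam(n); cv2.imwrite(f"pics/{n}10.png",c["frame"][:,:,::-1])
a=cv2.imread("pics/scene10.png")[160:310,100:250];b=cv2.imread("pics/wrist10.png")[100:300,130:330]
cv2.imwrite("pics/m10.png",np.hstack([cv2.resize(a,(395,395),interpolation=2),cv2.resize(b,(395,395),interpolation=2)]))
E
```

```text
cmd [0.5375 0.2401 0.1415] zax [ 0. -0. -1.]
t 23.33 meas [0.5367 0.2396 0.1401] yaw 4.82 zax [-0.003 -0.002 -1.   ] F [-0.63 -0.09  0.76] M [-0.1  -0.02 -0.  ] w 60.9 j [ 40.  23. -11.   0. -56.  55.]
```

View pics/m10.png

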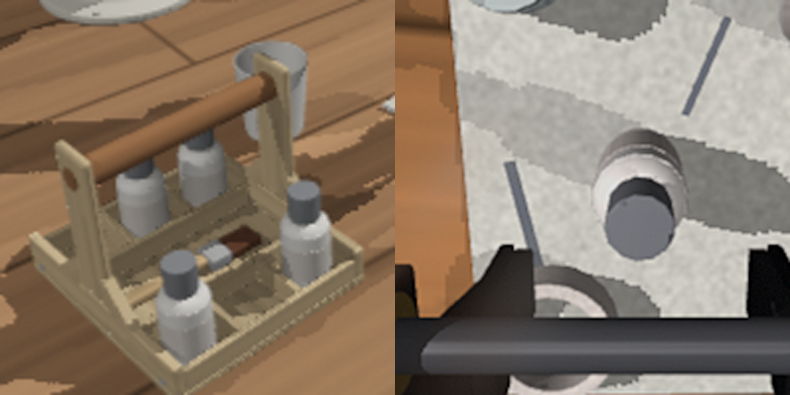

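```bash
python3 - <<'E'
from h import *
W=cam("wrist"); print(plane(W,255,212.4,.096),sense()["tcp_pos"])
E
python3 plan.py goto .5375 .2405 .072 5
```

```text
[0.53886503 0.23991505 0.096     ] [0.53827531 0.2401572  0.14300267]
shift [-0.     -0.0004  0.0695] rotvec [ 0.0002 -0.0003 -0.0032]
```

Well centred. I'll descend, close fully, then lift.

>>> jog_arm:
  moves:
    - [-0.4,0,0,0.015,0,0,0]
    - [-0.4,0,0,0.035,0,0,0]
    - [-0.4,0,0,0.055,0,0,0]
    - [-0.4,0,0,0.066,0,0,0]
    - [-0.4,0,0,0.069,0,0,0]
    - [-0.4,0,0,0.069,0,0,0]
    - [1,0,0,0.069,0,0,0]
    - [1,0,0,0.069,0,0,0]
    - [1,0,0,0.069,0,0,0]
    - [1,0,0,0.069,0,0,0]

```text
time_s: 24.37
tcp_pos: [0.5379, 0.2404, 0.0732]
ee_rot: [[0.996, 0.084, 0.001], [0.084, -0.996, 0.001], [0.002, -0.001, -1.0]]
wrist_force: [-0.3, 0.4, 0.2]
gripper_width: 0.482
```

>>> jog_arm:
  moves:
    - [1,0,0,0,0,0,0]
    - [1,0,0,0,0,0,0]
    - [1,0,0,0,0,0,0]
    - [1,0,0,0,0,0,0]
    - [1,0,0,0,0,0,0]
    - [1,0,0,0,0,0,0]
    - [1,0,0,0,0,0,0]
    - [1,0,0,-0.01,0,0,0]
    - [1,0,0,-0.035,0,0,0]
    - [1,0,0,-0.07,0,0,0]

```text
time_s: 25.2
tcp_pos: [0.5354, 0.2387, 0.1402]
ee_rot: [[0.996, 0.083, -0.007], [0.083, -0.997, -0.005], [-0.007, 0.004, -1.0]]
wrist_force: [0.5, 0.3, -0.1]
gripper_width: 0.294
```

```bash
python3 plan.py did 0 0 .069 >/dev/null; python3 plan.py did 0 0 -.07; python3 plan.py goto .586 -.195 .27 5
```

```text
cmd [0.5375 0.2401 0.1425] zax [ 0. -0. -1.]
t 25.2 meas [0.5354 0.2387 0.1402] yaw 4.78 zax [-0.007 -0.005 -1.   ] F [ 0.5   0.32 -0.14] M [ 0.01 -0.13 -0.02] w 25.6 j [ 40.  23. -11.  -0. -57.  55.]
shift [ 0.0118  0.4377 -0.1275] rotvec [ 0.0002 -0.0003 -0.0032]
```

>>> jog_arm:
  moves:
    - [1,0,0,-0.03,0,0,0]
    - [1,0,0.005,-0.065,0,0,0]
    - [1,0,0.02,-0.1,0,0,0]
    - [1,0.001,0.045,-0.12,0,0,0]
    - [1,0.002,0.075,-0.1275,0,0,0]
    - [1,0.003,0.11,-0.1275,0,0,0]
    - [1,0.004,0.145,-0.1275,0,0,0]
    - [1,0.005,0.18,-0.1275,0,0,0]
    - [1,0.006,0.215,-0.1275,0,0,0]
    - [1,0.007,0.25,-0.1275,0,0,0]

```text
time_s: 26.03
tcp_pos: [0.565, -0.01, 0.2703]
ee_rot: [[0.996, 0.084, 0.0], [0.084, -0.996, -0.0], [0.0, 0.0, -1.0]]
wrist_force: [1.1, 0.6, -0.6]
gripper_width: 0.294
```

>>> jog_arm:
  moves:
    - [1,0.001,0.035,0,0,0,0]
    - [1,0.002,0.07,0,0,0,0]
    - [1,0.003,0.105,0,0,0,0]
    - [1,0.004,0.14,0,0,0,0]
    - [1,0.005,0.165,0,0,0,0]
    - [1,0.005,0.18,0,0,0,0]
    - [1,0.005,0.187,0,0,0,0]
    - [1,0.005,0.188,0.015,0,0,0]
    - [1,0.005,0.188,0.04,0,0,0]
    - [1,0.005,0.188,0.07,0,0,0]

```text
time_s: 26.87
tcp_pos: [0.5872, -0.1952, 0.2014]
ee_rot: [[0.996, 0.084, 0.005], [0.084, -0.996, -0.001], [0.005, 0.001, -1.0]]
wrist_force: [0.4, 0.2, -0.6]
gripper_width: 0.291
```

```bash
python3 plan.py did .007 .25 -.1275 >/dev/null; python3 plan.py did .005 .188 .07; python3 plan.py goto .586 -.195 .075 5
python3 - <<'E'
from h import *
o=[]
for n in("scene","side"):
    c=cam(n); cv2.imwrite(f"pics/{n}11.png",c["frame"][:,:,::-1])
a=cv2.imread("pics/scene11.png")[160:310,100:250];b=cv2.imread("pics/side11.png")[80:210,240:370]
cv2.imwrite("pics/m11.png",np.hstack([cv2.resize(a,(395,395),interpolation=2),cv2.resize(b,(395,395),interpolation=2)]))
E
```

```text
cmd [ 0.5862 -0.1953  0.2   ] zax [ 0. -0. -1.]
t 26.87 meas [ 0.5872 -0.1952  0.2014] yaw 4.83 zax [ 0.005 -0.001 -1.   ] F [ 0.44  0.18 -0.61] M [-0.02 -0.03 -0.04] w 25.3 j [ -3.  22.  -3.   0. -65.  98.]
shift [-0.0002 -0.0003  0.125 ] rotvec [ 0.0002 -0.0003 -0.0032]
```

View pics/m11.png

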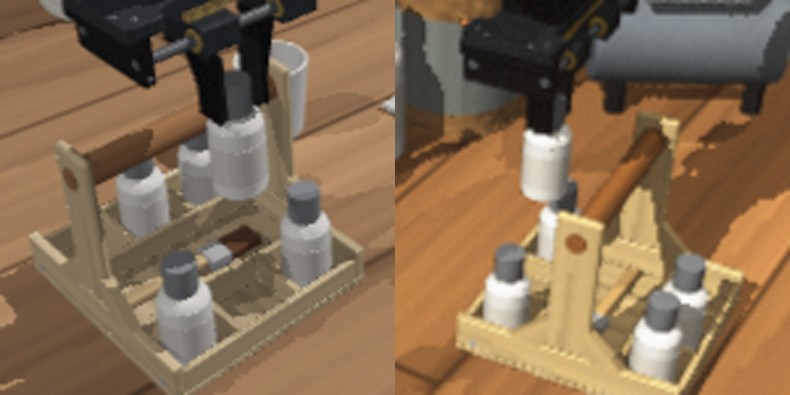

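>>> jog_arm:
  moves:
    - [1,0,0,0.015,0,0,0]
    - [1,0,0,0.04,0,0,0]
    - [1,0,0,0.065,0,0,0]
    - [1,0,0,0.09,0,0,0]
    - [1,0,0,0.11,0,0,0]
    - [1,0,0,0.12,0,0,0]
    - [1,0,0,0.124,0,0,0]
    - [1,0,0,0.125,0,0,0]
    - [1,0,0,0.126,0,0,0]
    - [1,0,0,0.126,0,0,0]

```text
time_s: 27.8
tcp_pos: [0.5874, -0.1954, 0.0756]
ee_rot: [[0.996, 0.084, 0.003], [0.084, -0.996, -0.001], [0.003, 0.001, -1.0]]
wrist_force: [0.4, -0.7, -0.3]
gripper_width: 0.289
```

```bash
python3 plan.py did 0 0 .126
```

```text
cmd [ 0.5862 -0.1953  0.074 ] zax [ 0. -0. -1.]
t 27.8 meas [ 0.5874 -0.1954  0.0756] yaw 4.84 zax [ 0.003 -0.001 -1.   ] F [ 0.43 -0.66 -0.27] M [0.03 0.03 0.01] w 25.1 j [ -3.  29. -11.   0. -50.  98.]
```

>>> jog_arm:
  moves:
    - [1,0,0,0.001,0,0,0]
    - [1,0,0,0.0015,0,0,0]
    - [1,0,0,0.0015,0,0,0]
    - [1,0,0,0.0015,0,0,0]
    - [0,0,0,0.0015,0,0,0]
    - [0,0,0,0.0015,0,0,0]
    - [0,0,0,0.0015,0,0,0]
    - [0,0,0,0.0015,0,0,0]
    - [0,0,0,0.0015,0,0,0]
    - [0,0,0,0.0015,0,0,0]

```text
time_s: 28.63
tcp_pos: [0.5863, -0.1954, 0.0724]
ee_rot: [[0.996, 0.084, 0.0], [0.084, -0.996, -0.0], [0.0, 0.0, -1.0]]
wrist_force: [-0.7, -0.9, 0.4]
gripper_width: 0.495
```

```bash
python3 plan.py did 0 0 .0015; python3 plan.py goto .619 .163 .14 5
```

```text
cmd [ 0.5862 -0.1953  0.0725] zax [ 0. -0. -1.]
t 28.63 meas [ 0.5863 -0.1954  0.0724] yaw 4.82 zax [ 0. -0. -1.] F [-0.7  -0.89  0.43] M [-0.08 -0.02  0.  ] w 43.1 j [ -3.  29. -11.   0. -49.  98.]
shift [ 0.0627 -0.3543 -0.0675] rotvec [ 0.0002 -0.0003 -0.0032]
```

>>> jog_arm:
  moves:
    - [0,0,0,-0.008,0,0,0]
    - [0,0,0,-0.03,0,0,0]
    - [0,0,0,-0.065,0,0,0]
    - [0,0,0,-0.1,0,0,0]
    - [-0.4,0.003,-0.01,-0.13,0,0,0]
    - [-0.4,0.008,-0.04,-0.14,0,0,0]
    - [-0.4,0.013,-0.075,-0.14,0,0,0]
    - [-0.4,0.019,-0.11,-0.14,0,0,0]
    - [-0.4,0.025,-0.145,-0.14,0,0,0]
    - [-0.4,0.031,-0.18,-0.14,0,0,0]

```text
time_s: 29.47
tcp_pos: [0.6019, -0.0118, 0.2134]
ee_rot: [[0.996, 0.084, 0.001], [0.084, -0.996, -0.0], [0.001, 0.0, -1.0]]
wrist_force: [1.3, 0.6, -0.5]
gripper_width: 0.694
```

>>> jog_arm:
  moves:
    - [-0.4,0.007,-0.035,0,0,0,0]
    - [-0.4,0.014,-0.07,0,0,0,0]
    - [-0.4,0.02,-0.105,0.005,0,0,0]
    - [-0.4,0.026,-0.14,0.015,0,0,0]
    - [-0.4,0.03,-0.16,0.03,0,0,0]
    - [-0.4,0.032,-0.17,0.05,0,0,0]
    - [-0.4,0.032,-0.174,0.065,0,0,0]
    - [-0.4,0.032,-0.174,0.072,0,0,0]
    - [-0.4,0.032,-0.174,0.072,0,0,0]
    - [-0.4,0.032,-0.174,0.072,0,0,0]

```text
time_s: 30.3
tcp_pos: [0.6196, 0.1623, 0.141]
ee_rot: [[0.996, 0.084, 0.001], [0.084, -0.996, -0.001], [0.001, 0.001, -1.0]]
wrist_force: [-0.2, -0.7, -0.4]
gripper_width: 0.705
```

```bash
python3 plan.py did .031 -.18 -.14 >/dev/null; python3 plan.py did .032 -.174 .072
python3 - <<'E'
from h import *
for n in("scene","wrist"):
    c=cam(n); cv2.imwrite(f"pics/{n}12.png",c["frame"][:,:,::-1])
a=cv2.imread("pics/scene12.png")[160:310,100:250];b=cv2.imread("pics/wrist12.png")[100:300,130:330]
cv2.imwrite("pics/m12.png",np.hstack([cv2.resize(a,(395,395),interpolation=2),cv2.resize(b,(395,395),interpolation=2)]))
E
```

```text
cmd [0.6193 0.1627 0.1405] zax [ 0. -0. -1.]
t 30.3 meas [0.6196 0.1623 0.141 ] yaw 4.81 zax [ 0.001 -0.001 -1.   ] F [-0.23 -0.7  -0.38] M [-0.1   0.01 -0.02] w 61.3 j [ 29.  27.  -4.   0. -59.  66.]
```

View pics/m12.png

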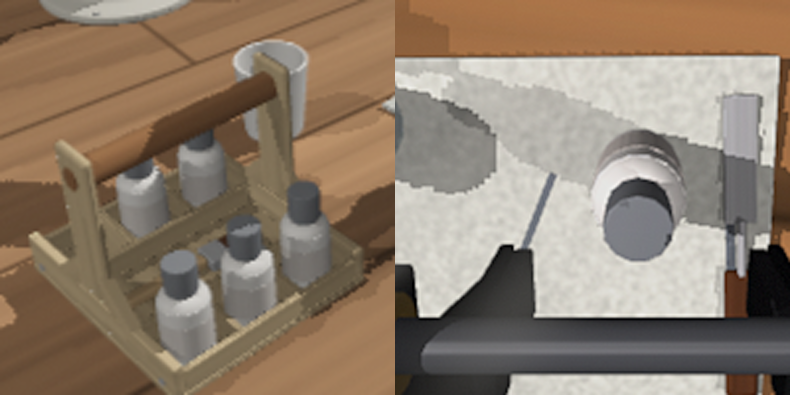

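>>> jog_arm:
  moves:
    - [-0.4,0,0,0.015,0,0,0]
    - [-0.4,0,0,0.035,0,0,0]
    - [-0.4,0,0,0.055,0,0,0]
    - [-0.4,0,0,0.065,0,0,0]
    - [-0.4,0,0,0.068,0,0,0]
    - [-0.4,0,0,0.068,0,0,0]
    - [1,0,0,0.068,0,0,0]
    - [1,0,0,0.068,0,0,0]
    - [1,0,0,0.068,0,0,0]
    - [1,0,0,0.068,0,0,0]

```text
time_s: 31.23
tcp_pos: [0.6198, 0.1629, 0.0733]
ee_rot: [[0.996, 0.084, 0.002], [0.084, -0.996, 0.001], [0.002, -0.0, -1.0]]
wrist_force: [-1.0, -0.4, -0.5]
gripper_width: 0.483
```

>>> jog_arm:
  moves:
    - [1,0,0,0,0,0,0]
    - [1,0,0,0,0,0,0]
    - [1,0,0,0,0,0,0]
    - [1,0,0,0,0,0,0]
    - [1,0,0,0,0,0,0]
    - [1,0,0,0,0,0,0]
    - [1,0,0,0,0,0,0]
    - [1,0,0,-0.01,0,0,0]
    - [1,0,0,-0.035,0,0,0]
    - [1,0,0,-0.07,0,0,0]

```text
time_s: 32.07
tcp_pos: [0.6169, 0.1617, 0.1397]
ee_rot: [[0.996, 0.083, -0.008], [0.083, -0.997, -0.004], [-0.008, 0.003, -1.0]]
wrist_force: [0.9, -0.7, -0.5]
gripper_width: 0.289
```

```bash
python3 plan.py did 0 0 .068 >/dev/null; python3 plan.py did 0 0 -.07; python3 plan.py goto .452 -.265 .28 5
```

```text
cmd [0.6193 0.1627 0.1425] zax [ 0. -0. -1.]
t 32.07 meas [0.6169 0.1617 0.1397] yaw 4.78 zax [-0.008 -0.004 -1.   ] F [ 0.91 -0.73 -0.47] M [ 0.06 -0.13 -0.01] w 25.2 j [ 29.  27.  -4.  -0. -60.  66.]
shift [-0.2026  0.4122 -0.1375] rotvec [ 0.0002 -0.0003 -0.0032]
```

>>> jog_arm:
  moves:
    - [1,0,0,-0.03,0,0,0]
    - [1,0,0.005,-0.065,0,0,0]
    - [1,-0.01,0.02,-0.1,0,0,0]
    - [1,-0.02,0.045,-0.125,0,0,0]
    - [1,-0.035,0.075,-0.1375,0,0,0]
    - [1,-0.05,0.105,-0.1375,0,0,0]
    - [1,-0.065,0.135,-0.1375,0,0,0]
    - [1,-0.08,0.165,-0.1375,0,0,0]
    - [1,-0.095,0.195,-0.1375,0,0,0]
    - [1,-0.11,0.225,-0.1375,0,0,0]

```text
time_s: 32.9
tcp_pos: [0.5272, -0.0721, 0.2803]
ee_rot: [[0.996, 0.084, -0.0], [0.084, -0.996, -0.0], [-0.0, 0.0, -1.0]]
wrist_force: [0.5, -0.8, -1.8]
gripper_width: 0.29
```

>>> jog_arm:
  moves:
    - [1,-0.015,0.03,0,0,0,0]
    - [1,-0.03,0.06,0,0,0,0]
    - [1,-0.045,0.09,0,0,0,0]
    - [1,-0.06,0.12,0,0,0,0]
    - [1,-0.073,0.147,0,0,0,0]
    - [1,-0.084,0.17,0,0,0,0]
    - [1,-0.09,0.183,0,0,0,0]
    - [1,-0.093,0.187,0,0,0,0]
    - [1,-0.093,0.187,0.02,0,0,0]
    - [1,-0.093,0.187,0.05,0,0,0]

```text
time_s: 33.73
tcp_pos: [0.4533, -0.2657, 0.2327]
ee_rot: [[0.996, 0.083, 0.008], [0.084, -0.997, -0.003], [0.008, 0.004, -1.0]]
wrist_force: [0.6, 0.6, -1.2]
gripper_width: 0.292
```

```bash
python3 plan.py did -.11 .225 -.1375 >/dev/null; python3 plan.py did -.093 .187 .05; python3 plan.py goto .452 -.265 .074 5
python3 - <<'E'
from h import *
for n in("scene","side","wrist"):
    c=cam(n); cv2.imwrite(f"pics/{n}13.png",c["frame"][:,:,::-1])
a=cv2.imread("pics/scene13.png")[130:310,80:260];b=cv2.imread("pics/wrist13.png")[20:300,130:410]
cv2.imwrite("pics/m13.png",np.hstack([cv2.resize(a,(395,395),interpolation=2),cv2.resize(b,(395,395),interpolation=2)]))
E
```

```text
cmd [ 0.4516 -0.2648  0.23  ] zax [ 0. -0. -1.]
t 33.73 meas [ 0.4533 -0.2657  0.2327] yaw 4.79 zax [ 0.008 -0.003 -1.   ] F [ 0.61  0.6  -1.22] M [ 0.01 -0.07 -0.01] w 25.4 j [-13.  12. -13.   0. -65. 107.]
shift [0.0004 0.0002 0.156 ] rotvec [ 0.0002 -0.0003 -0.0032]
```

View pics/m13.png

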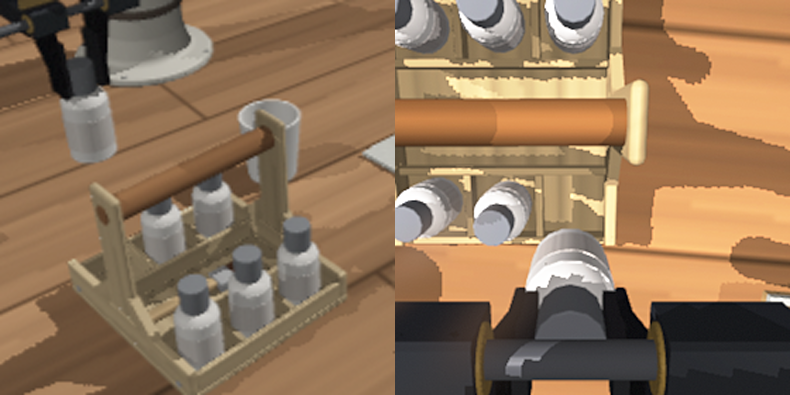

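>>> jog_arm:
  moves:
    - [1,0,0,0.015,0,0,0]
    - [1,0,0,0.045,0,0,0]
    - [1,0,0,0.08,0,0,0]
    - [1,0,0,0.11,0,0,0]
    - [1,0,0,0.135,0,0,0]
    - [1,0,0,0.148,0,0,0]
    - [1,0,0,0.153,0,0,0]
    - [1,0,0,0.155,0,0,0]
    - [1,0,0,0.156,0,0,0]
    - [1,0,0,0.156,0,0,0]

```text
time_s: 34.72
tcp_pos: [0.453, -0.2651, 0.0755]
ee_rot: [[0.996, 0.085, 0.003], [0.085, -0.996, -0.001], [0.003, 0.002, -1.0]]
wrist_force: [-0.8, 0.1, -0.9]
gripper_width: 0.296
```

```bash
python3 plan.py did 0 0 .156
```

```text
cmd [ 0.4516 -0.2649  0.074 ] zax [ 0. -0. -1.]
t 34.72 meas [ 0.453  -0.2651  0.0755] yaw 4.86 zax [ 0.003 -0.001 -1.   ] F [-0.76  0.11 -0.88] M [ 0.01 -0.03 -0.03] w 25.7 j [-13.  21. -25.   0. -44. 107.]
```

>>> jog_arm:
  moves:
    - [1,0,0,0.001,0,0,0]
    - [1,0,0,0.0015,0,0,0]
    - [1,0,0,0.0015,0,0,0]
    - [1,0,0,0.0015,0,0,0]
    - [0,0,0,0.0015,0,0,0]
    - [0,0,0,0.0015,0,0,0]
    - [0,0,0,0.0015,0,0,0]
    - [0,0,0,0.0015,0,0,0]
    - [0,0,0,0.0015,0,0,0]
    - [0,0,0,0.0015,0,0,0]

```text
time_s: 35.55
tcp_pos: [0.4516, -0.2649, 0.0725]
ee_rot: [[0.996, 0.084, 0.0], [0.084, -0.996, -0.0], [0.0, 0.0, -1.0]]
wrist_force: [0.7, 0.0, -0.3]
gripper_width: 0.495
```

>>> jog_arm:
  moves:
    - [0,0,0,-0.008,0,0,0]
    - [0,0,0,-0.03,0,0,0]
    - [0,0,0,-0.065,0,0,0]
    - [0,0,0,-0.1,0,0,0]
    - [0,0,0,-0.135,0,0,0]
    - [0,0,0,-0.165,0,0,0]
    - [0,0,0,-0.19,0,0,0]
    - [0,0,0,-0.2,0,0,0]
    - [0,0,0,-0.2,0,0,0]
    - [0,0,0,-0.2,0,0,0]

```text
time_s: 36.38
tcp_pos: [0.4511, -0.2645, 0.2719]
ee_rot: [[0.996, 0.084, -0.0], [0.084, -0.996, 0.001], [-0.0, -0.001, -1.0]]
wrist_force: [0.1, -0.8, -0.5]
gripper_width: 0.501
```

```bash
python3 plan.py did 0 0 .0015 >/dev/null; python3 plan.py did 0 0 -.2
python3 - <<'E'
from h import *
for n in("scene","side","wrist"):
    c=cam(n); cv2.imwrite(f"pics/{n}14.png",c["frame"][:,:,::-1])
a=cv2.imread("pics/scene14.png")[170:310,100:240];b=cv2.imread("pics/side14.png")[105:215,250:360]
cv2.imwrite("pics/m14.png",np.hstack([cv2.resize(a,(395,395),interpolation=2),cv2.resize(b,(395,395),interpolation=2)]))
E
python3 ov.py .515 -.202 5 14
```

```text
cmd [ 0.4515 -0.2648  0.2725] zax [ 0. -0. -1.]
t 36.38 meas [ 0.4511 -0.2645  0.2719] yaw 4.8 zax [-0.     0.001 -1.   ] F [ 0.07 -0.84 -0.46] M [-0.04  0.01 -0.02] w 43.6 j [-13.  10.  -9.  -0. -71. 107.]
```

View pics/m14.png

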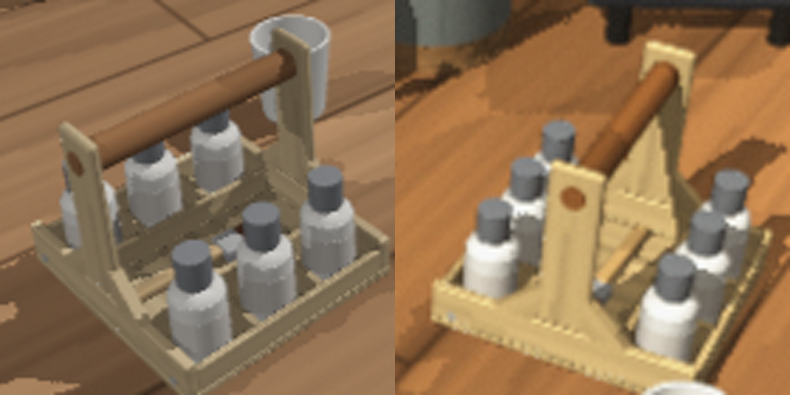

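View pics/wrist14.png

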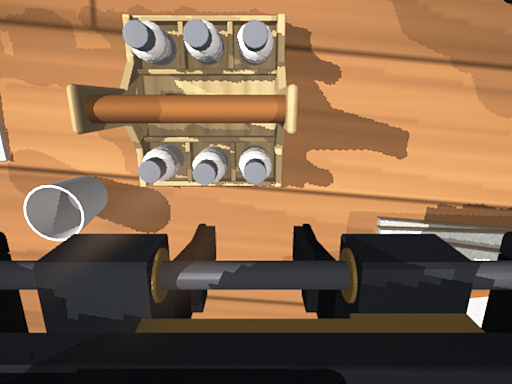

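Run:
```python
from h import *
W=cam("wrist")
im=W["frame"].astype(int)
hsv=cv2.cvtColor(W["frame"],cv2.COLOR_RGB2HSV)
for u in(120,160,200,240,270):
    col=hsv[80:140,u]; print(u,[ (80+i,*map(int,col[i])) for i in range(8,50,3)][:0], end=" ")
    m=(hsv[85:135,u,1]>140); r=np.where(m)[0]+85; print(r.min(),r.max(), plane(W,u,(r.min()+r.max())/2,.15).round(4))
a=plane(W,68,108,.172);b=plane(W,297,108,.172);print(a,b,(a+b)/2, np.linalg.norm(a-b))
a=plane(W,82,110,.172);b=plane(W,287,108,.172);print(a,b,(a+b)/2, np.linalg.norm(a-b))
cv2.imwrite("pics/w14z.png",cv2.resize(cv2.imread("pics/wrist14.png")[75:145,55:310],None,fx=3.1,fy=3.1,interpolation=2))
```

```text
120 [] 95 134 [ 0.5057 -0.1412  0.15  ]
160 [] 96 122 [ 0.5133 -0.1763  0.15  ]
200 [] 96 122 [ 0.5163 -0.2112  0.15  ]
240 [] 96 122 [ 0.5192 -0.2461  0.15  ]
270 [] 96 122 [ 0.5214 -0.2722  0.15  ]
[ 0.50896872 -0.10861157  0.172     ] [ 0.52445314 -0.29272299  0.172     ] [ 0.51671093 -0.20066728  0.172     ] 0.18476142518068883
[ 0.50833973 -0.11976665  0.172     ] [ 0.52377744 -0.2846889   0.172     ] [ 0.51605858 -0.20222777  0.172     ] 0.16564320236375338
```

View pics/w14z.png

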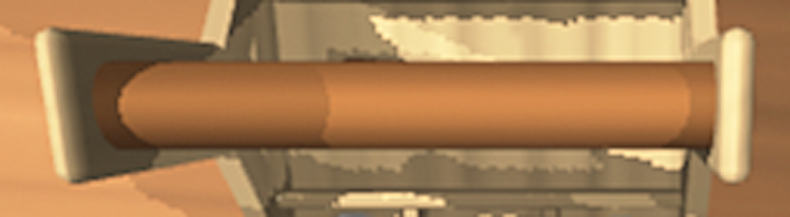

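```bash
python3 plan.py goto .516 -.2015 .26 -85.2
```

```text
shift [ 0.0695 -0.0577  0.0125] rotvec [-1.000e-04 -4.000e-04  1.571e+00]
```

>>> jog_arm:
  moves:
    - [-0.4,0,0,0,0,0,0.1]
    - [-0.4,0.01,-0.008,0,0,0,0.21]
    - [-0.4,0.02,-0.017,0,0,0,0.32]
    - [-0.4,0.03,-0.025,0,0,0,0.43]
    - [-0.4,0.04,-0.033,0,0,0,0.54]
    - [-0.4,0.05,-0.042,0,0,0,0.65]
    - [-0.4,0.06,-0.05,0,0,0,0.76]
    - [-0.4,0.066,-0.055,0,0,0,0.86]
    - [-0.4,0.07,-0.058,0,0,0,0.95]
    - [-0.4,0.07,-0.058,0,0,0,1.0]

```text
time_s: 37.52
tcp_pos: [0.517, -0.2004, 0.2714]
ee_rot: [[0.607, -0.795, -0.002], [-0.795, -0.607, -0.0], [-0.001, 0.001, -1.0]]
wrist_force: [-0.2, -0.9, 0.5]
gripper_width: 0.702
```

```bash
python3 plan.py did .07 -.058 0 0 0 1.0; python3 plan.py goto .516 -.2015 .23 -85.2
```

```text
cmd [ 0.5164 -0.2012  0.2725] zax [ 0. -0. -1.]
t 37.52 meas [ 0.517  -0.2004  0.2714] yaw -52.64 zax [-0.002 -0.    -1.   ] F [-0.16 -0.86  0.51] M [ 0.01 -0.08 -0.03] w 61.1 j [ -4.  13.  -5.   0. -72.  42.]
shift [-0.      0.0006  0.0425] rotvec [-3.00e-04 -3.00e-04  5.71e-01]
```

>>> jog_arm:
  moves:
    - [-0.4,0,0,0,0,0,0.06]
    - [-0.4,0,0,0.005,0,0,0.16]
    - [-0.4,0,0,0.015,0,0,0.27]
    - [-0.4,0,0,0.025,0,0,0.38]
    - [-0.4,0,0,0.035,0,0,0.48]
    - [-0.4,0,0,0.045,0,0,0.55]
    - [-0.4,0,0,0.05,0,0,0.571]
    - [-0.4,0,0,0.05,0,0,0.571]
    - [-0.4,0,0,0.05,0,0,0.571]
    - [-0.4,0,0,0.05,0,0,0.571]

```text
time_s: 38.35
tcp_pos: [0.5169, -0.2013, 0.2229]
ee_rot: [[0.085, -0.996, 0.001], [-0.996, -0.085, -0.001], [0.001, -0.001, -1.0]]
wrist_force: [0.6, 0.7, -0.5]
gripper_width: 0.698
```

```bash
python3 plan.py did 0 0 .05 0 0 .571; python3 plan.py goto .516 -.2015 .131 -85.2
python3 - <<'E'
from h import *
for n in("scene","side","wrist"):
    c=cam(n); cv2.imwrite(f"pics/{n}15.png",c["frame"][:,:,::-1])
a=cv2.imread("pics/scene15.png")[100:310,80:290];b=cv2.imread("pics/wrist15.png")[0:300,100:400]
cv2.imwrite("pics/m15.png",np.hstack([cv2.resize(a,(395,395),interpolation=2),cv2.resize(b,(395,395),interpolation=2)]))
E
```

```text
cmd [ 0.5164 -0.2012  0.2225] zax [ 0. -0. -1.]
t 38.35 meas [ 0.5169 -0.2013  0.2229] yaw -85.12 zax [ 0.001 -0.001 -1.   ] F [ 0.56  0.71 -0.52] M [ 0.05 -0.06  0.01] w 60.7 j [ -5.  15. -10.   0. -65.   9.]
shift [0.0003 0.0005 0.0915] rotvec [-0.0003 -0.0002  0.    ]
```

View pics/m15.png

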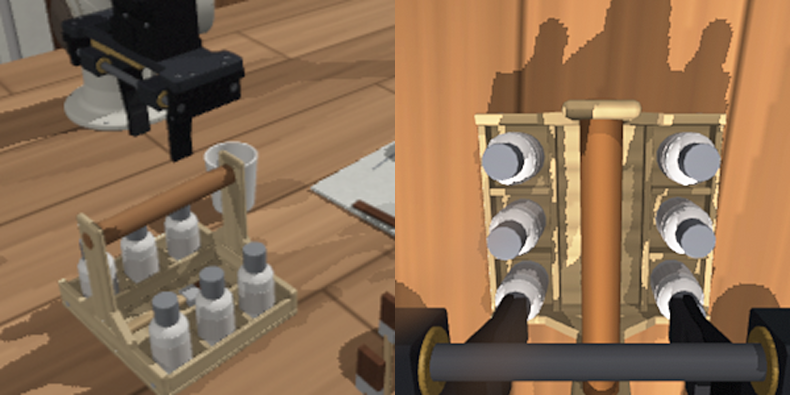

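Aligned, with the handle centred between the fingers. I'll descend and grip.

>>> jog_arm:
  moves:
    - [-0.4,0,0,0.015,0,0,0]
    - [-0.4,0,0,0.04,0,0,0]
    - [-0.4,0,0,0.065,0,0,0]
    - [-0.4,0,0,0.083,0,0,0]
    - [-0.4,0,0,0.09,0,0,0]
    - [-0.4,0,0,0.0915,0,0,0]
    - [-0.4,0,0,0.0915,0,0,0]
    - [1,0,0,0.0915,0,0,0]
    - [1,0,0,0.0915,0,0,0]
    - [1,0,0,0.0915,0,0,0]

```text
time_s: 39.33
tcp_pos: [0.5172, -0.2013, 0.1322]
ee_rot: [[0.084, -0.996, 0.003], [-0.996, -0.084, -0.001], [0.001, -0.002, -1.0]]
wrist_force: [-0.2, 0.8, -0.2]
gripper_width: 0.55
```

>>> jog_arm:
  moves:
    - [1,0,0,0,0,0,0]
    - [1,0,0,0,0,0,0]
    - [1,0,0,0,0,0,0]
    - [1,0,0,0,0,0,0]
    - [1,0,0,0,0,0,0]
    - [1,0,0,0,0,0,0]
    - [1,0,0,0,0,0,0]
    - [1,0,0,0,0,0,0]
    - [1,0,0,0,0,0,0]
    - [1,0,0,0,0,0,0]

```text
time_s: 40.17
tcp_pos: [0.5153, -0.2013, 0.131]
ee_rot: [[0.084, -0.996, -0.002], [-0.996, -0.084, -0.0], [0.0, 0.003, -1.0]]
wrist_force: [-5.2, -0.2, 5.3]
gripper_width: 0.262
```

```bash
python3 plan.py did 0 0 .0915
```

```text
cmd [ 0.5165 -0.2012  0.131 ] zax [ 0. -0. -1.]
t 40.17 meas [ 0.5153 -0.2013  0.131 ] yaw -85.2 zax [-0.002 -0.    -1.   ] F [-5.16 -0.17  5.34] M [0.04 1.53 0.04] w 22.8 j [ -5.  20. -17.   0. -53.   9.]
```

>>> jog_arm:
  moves:
    - [1,0,0.001,0,0,0,0]
    - [1,0,0.002,0,0,0,0]
    - [1,0,0.002,-0.002,0,0,0]
    - [1,0,0.002,-0.004,0,0,0]
    - [1,0,0.002,-0.007,0,0,0]
    - [1,0,0.002,-0.01,0,0,0]
    - [1,0,0.002,-0.014,0,0,0]
    - [1,0,0.002,-0.018,0,0,0]
    - [1,0,0.002,-0.02,0,0,0]
    - [1,0,0.002,-0.02,0,0,0]

```text
time_s: 41.0
tcp_pos: [0.515, -0.2014, 0.1517]
ee_rot: [[0.084, -0.996, 0.002], [-0.996, -0.084, -0.0], [0.001, -0.002, -1.0]]
wrist_force: [-0.1, 0.7, -9.7]
gripper_width: 0.265
```

```bash
python3 plan.py did 0 .002 -.02
python3 - <<'E'
from h import *
for n in("scene","side"):
    c=cam(n); cv2.imwrite(f"pics/{n}16.png",c["frame"][:,:,::-1])
a=cv2.imread("pics/scene16.png")[130:310,80:260];b=cv2.imread("pics/side16.png")[80:220,240:380]
cv2.imwrite("pics/m16.png",np.hstack([cv2.resize(a,(395,395),interpolation=2),cv2.resize(b,(395,395),interpolation=2)]))
E
```

```text
cmd [ 0.5145 -0.2013  0.151 ] zax [ 0. -0. -1.]
t 41.0 meas [ 0.515  -0.2014  0.1517] yaw -85.19 zax [ 0.002 -0.    -1.   ] F [-0.13  0.68 -9.72] M [ 0.11 -0.18 -0.03] w 23.0 j [ -5.  19. -16.   0. -56.   9.]
```

View pics/m16.png

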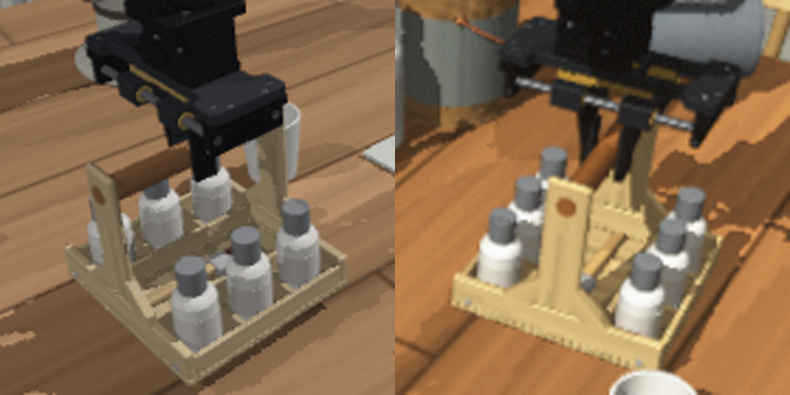

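>>> jog_arm:
  moves:
    - [1,0,0,-0.002,0,0,0]
    - [1,0,0,-0.006,0,0,0]
    - [1,0,0,-0.012,0,0,0]
    - [1,0,0,-0.019,0,0,0]
    - [1,0,0,-0.026,0,0,0]
    - [1,0,0,-0.033,0,0,0]
    - [1,0,0,-0.04,0,0,0]
    - [1,0,0,-0.047,0,0,0]
    - [1,0,0,-0.054,0,0,0]
    - [1,0,0,-0.061,0,0,0]

```text
time_s: 41.93
tcp_pos: [0.5144, -0.2013, 0.2127]
ee_rot: [[0.084, -0.996, 0.0], [-0.996, -0.084, -0.0], [0.0, -0.0, -1.0]]
wrist_force: [0.6, 0.3, -8.3]
gripper_width: 0.265
```

>>> jog_arm:
  moves:
    - [1,0,0,-0.007,0,0,0]
    - [1,0,0,-0.013,0,0,0]
    - [1,0,0,-0.017,0,0,0]
    - [1,0,0,-0.019,0,0,0]
    - [1,0,0,-0.02,0,0,0]
    - [1,0,0,-0.02,0,0,0]
    - [1,0,0,-0.02,0,0,0]
    - [1,0,0,-0.02,0,0,0]
    - [1,0,0,-0.02,0,0,0]
    - [1,0,0,-0.02,0,0,0]

```text
time_s: 42.77
tcp_pos: [0.5143, -0.2013, 0.2316]
ee_rot: [[0.084, -0.996, -0.001], [-0.996, -0.084, -0.0], [0.0, 0.001, -1.0]]
wrist_force: [0.7, -0.7, -9.1]
gripper_width: 0.267
```

>>> jog_arm:
  moves:
    - [1,0,0,0,0,0,0]
    - [1,0,0,0,0,0,0]
    - [1,0,0,0,0,0,0]
    - [1,0,0,0,0,0,0]
    - [1,0,0,0,0,0,0]
    - [1,0,0,0,0,0,0]
    - [1,0,0,0,0,0,0]
    - [1,0,0,0,0,0,0]
    - [1,0,0,0,0,0,0]
    - [1,0,0,0,0,0,0]

```text
time_s: 43.6
tcp_pos: [0.5145, -0.2014, 0.2319]
ee_rot: [[0.084, -0.996, 0.0], [-0.996, -0.084, -0.0], [0.0, -0.0, -1.0]]
wrist_force: [1.0, -0.7, -8.0]
gripper_width: 0.267
```

```bash
python3 plan.py did 0 0 -.081
python3 - <<'E'
from h import *
for n in("scene","side","wrist"):
    c=cam(n); cv2.imwrite(f"pics/{n}17.png",c["frame"][:,:,::-1])
a=cv2.imread("pics/scene17.png")[90:310,60:280];b=cv2.imread("pics/side17.png")[30:220,240:430]
cv2.imwrite("pics/m17.png",np.hstack([cv2.resize(a,(395,395),interpolation=2),cv2.resize(b,(395,395),interpolation=2)]))
E
```

```text
cmd [ 0.5144 -0.2013  0.232 ] zax [ 0. -0. -1.]
t 43.6 meas [ 0.5145 -0.2014  0.2319] yaw -85.2 zax [ 0. -0. -1.] F [ 1.02 -0.69 -8.03] M [ 0.08 -0.03 -0.  ] w 23.2 j [ -5.  15.  -9.   0. -66.   9.]
```

View pics/m17.png

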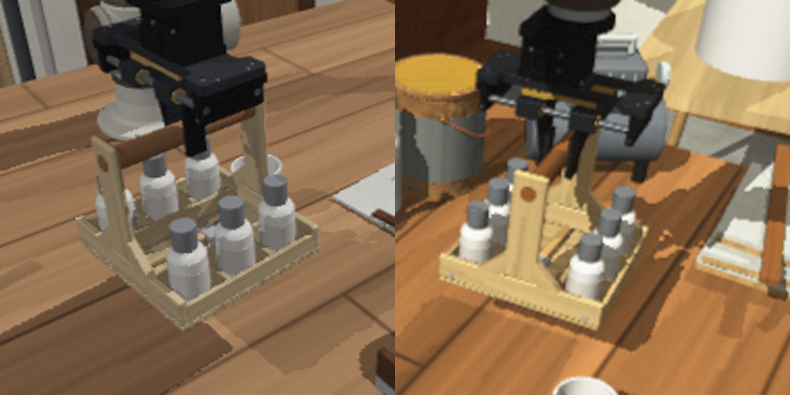

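View pics/wrist17.png

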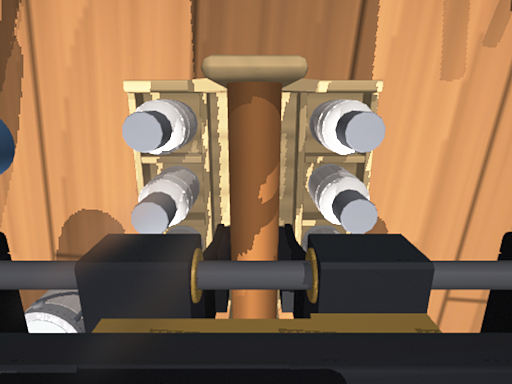

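Run:
```python
from station import *
print(finish_job()); s=sense(); print(s["time_s"],s["tcp_pos"])
```

```text
the job is handed in; nothing more can be done
None
the job is handed in; nothing more can be done
```

The job is handed in. The three bottles from the board now stand upright in the three empty bays. The full carrier is held by its handle about 10 cm above the table.

**First bottle:** it took two goes. I started lifting before the fingers had closed, so the grip was about 7 mm too high. On the way into its bay the bottle pressed the carrier with about 40 N at the wrist, and then it tilted on the wall of the bay. I stood it upright on the free table, gripped it again and set it in the bay. The carrier did not visibly move. The "over 40 N" rule covers the arm or the gripper's body; here the push went through the held bottle. The reading at the end of that move was 39.7 N, and I did not see the peak within the move.

**Last checks** (at 43.6 s of the 72 s allowed, before handing in):
- **Height:** the tool rose 101 mm from where it gripped.
- **Level:** the tool was vertical, and the pictures showed the carrier level. I did not measure its tilt in numbers.
- **Load:** the wrist force was about 8 N down, in line with the full carrier's 0.85 kg. The measured moment was close to zero.
- **Steadiness:** the grip stayed at 23 mm on the handle.
- **Bottles:** the scene and side pictures showed all six upright in their bays, and the tool was steady.
- **Other things:** I saw nothing else knocked or moved, but I did not re-measure the jar, tape, knife, tin or cup at the end.

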